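Press brake pistons home and lock the sound cylinders in the transit case

ROBOT

A 7-joint arm with a two-finger parallel gripper is mounted at the origin on the work surface; the furniture and walls round the work are solid. World frame = base frame: x ahead of the robot, y to its left, z up, the work surface at z = 0. Lengths are in m, angles in rad, forces in N, time in s.
With the tool pointing down it reaches from about 0.4 to 0.9 m from the base axis. Payload 5.5 kg.
Tool frame: the origin (TCP) lies midway between the tips of the shut fingers; the grasp point (between the pads) lies 19 mm behind it; z points along the fingers, y is the direction in which the jaws open and shut (so a half turn about z gives the same grasp; the last joint's range is limited). The gripper opens to 92 mm and grips with 3 to 60 N. Pads are 19 mm wide; open, the fingers measure 130 mm over their backs; the gripper's body (75 mm by 190 mm) begins 47 mm behind the grasp point.
Start: joints at [-0.864, 0.501, -0.427, 1.55, 0.221, 1.138, -0.21], TCP at [0.279, 0.587, 0.227] pointing down, gripper open.
Joint ranges: [-2.88, 2.88], [-0.31, 2.03], [-1.54, 1.56], [0.2, 2.42], [-1.41, 4.55], [0.19, 2.02], [-2.57, 2.57]. Speed limits (rad/s): [2.57, 2.57, 3.14, 3.14, 3.14, 3.14, 3.14].

INTERFACE

Orientations are given as [roll, pitch, yaw] about the fixed x, y, z axes, in that order (R = Rz(yaw) Ry(pitch) Rx(roll)).
In Python, from rig import manip gives the robot as it stands.
- The arm moves only by the tool play_rows, never from a script. Its argument "motion" is text: rows parted by semicolons, each of 7 numbers parted by spaces: the turn, a rotation vector about the tool's x, y, z in units of 5 degrees (1.0 is 5 degrees), then the shift along the tool's x, y, z in cm, then the closure, from 0 (fully open) to 1 (shut). In form: wx wy wz dx dy dz hand; .... A call has 1 to 8 rows; each row shifts and turns the commanded pose from where the row before left it, along the tool's axes as they then stand; what a row does not reach is not made up. A row lasts 1/12 s, in which the tool goes at most 41.7 mm and 7.16 degrees, less where a joint would pass 70% of its speed; a pose out of reach is approached as far as the arm can. A call is refused whole if a number of a shift passes 4.17 or a number of a turn 1, either way. A call with a gripper value outside its range is refused whole. The fingers move at their own pace and stop on an object; "force" is the grip in N (left out, the last holds). Time passes only in rows, so rows that do not move let the fingers close. It gives the time, the measured TCP pose, the force and the opening at its end, in the units of the state.
- manip.sense(): the state, without advancing time (a new reading comes with each control period).
- manip.snapshot(name): name is "scene" or "top" or "wrist"; returns the picture (384x512x3 uint8, red, green, blue); there is no depth.
- manip.camera_info(name): a dict with "mtx" (3x3 intrinsics, pixels), "cam_to_world" (4x4, takes a point from camera to world coordinates); the wrist camera has in their place "mount" (4x4, takes a point from camera to tool coordinates, whose origin is the TCP and whose axes are the flange's). Camera axes: x right, y up, looking along -z (the intrinsics and any distortion apply to the point x, -y, -z); pixel columns grow to the right and rows downward; lengths in m; the calibration is good to about 2 mm. A picture is of the moment at which its call begins: read the wrist's pose just before it. camera_info takes no time and is no camera call.
- manip.hand_in(): hands the job in, once; it reports no verdict.
Trained networks look in the newest picture that a camera, given by its name, has taken for a name from the list of things; names that differ only in an ending like _2 or _b are one class to them, and where a whole thing is asked for, a point or a joint stands for the part that bears it (a point fixed in the world has none). Each returns a list of dicts, best first, with "conf" (0 to 1); they miss things now and then, are a little off and sometimes report something else, mostly with a low value. They report only what shows in the picture. A call takes as long as a camera call.
- manip.recognise(camera, target): "location" ([x, y, z] in m, in world coordinates, good to about 4 mm: the middle of the surface that is visible of it).
- manip.masks_of(camera, target): "pixels" (384x512 bool, what is visible of it).
- manip.tip_of(camera, target): "location" ([x, y, z] in m, in world coordinates, good to about 4 mm: a listed point, or the origin of a listed thing).
The state is a dict: "time_s": time; "joints": joint angles; "dq": joint speeds; "effort": joint torques, N m; "eef_pos": TCP position; "eef_rot": TCP orientation; "force": force on the tool from outside, world axes, zero at the start; "moment": the same for the moment, N m; "width": opening from 0.0 (shut) to 1.0 (fully open).
Only numpy, scipy, OpenCV 4.12 (cv2) and the standard library are available. Lean on these libraries where they do the work, as an engineer would, in place of code of your own. Each camera call takes 0.05 s, during which the arm holds its last target. There are 200 camera calls.

TASK

Check each brake cylinder that lies on the table: set it in the lever tester with its piston towards the lever, press the lever until it goes firm and see how far it went - past the long line on the base the piston is home and the cylinder is sound, short of it the piston binds. Lay the sound cylinders in the grey transit case and the binding ones in the low steel tray; none stays in the tester. When all are sorted, shut the lid of the case, then swing its clasp down fully against the front; leave the gearheads and the spacer bush where they stand.

Things in the scene. Friction and masses are not known exactly. Their poses are not given: they have to be found in the camera images.
- cyl_a_mid (a point): brake cylinder: aluminium block 64 x 44 mm, 40 mm high, a round steel piston 18 mm thick sticking out 18 mm from one 44 mm end, a small bleed screw on top, 0.27 kg. Point: centre of the block, 20 mm above its underside; x points the way the piston does, z up. Whether its piston binds shows only when it is pressed. 2 to 4 cylinders are present, the others have no pose
- cyl_b_mid (a point): another brake cylinder, outwardly the same as cyl_a; same point and axes
- cyl_c_mid (a point): another brake cylinder, outwardly the same as cyl_a; same point and axes
- cyl_d_mid (a point): another brake cylinder, outwardly the same as cyl_a; same point and axes
- cyl_a_piston (a joint): how far cyl_a's piston is pushed in, m: 0 at the start, firm at 0.012 in a sound cylinder, at 0.004 in a binding one. Its seal drags (about 7 N), so it stays where it was pushed
- cyl_b_piston (a joint): how far cyl_b's piston is pushed in, m: 0 at the start, firm at 0.012 in a sound cylinder, at 0.004 in a binding one. Its seal drags (about 7 N), so it stays where it was pushed
- cyl_c_piston (a joint): how far cyl_c's piston is pushed in, m: 0 at the start, firm at 0.012 in a sound cylinder, at 0.004 in a binding one. Its seal drags (about 7 N), so it stays where it was pushed
- cyl_d_piston (a joint): how far cyl_d's piston is pushed in, m: 0 at the start, firm at 0.012 in a sound cylinder, at 0.004 in a binding one. Its seal drags (about 7 N), so it stays where it was pushed
- tester: fixed lever tester: base plate 300 x 188 mm, 12 mm thick; x away from the robot, y towards the lever, turned by up to 0.12 rad. A cylinder stands on a pedestal 34 mm wide (x), top 22 mm above the table, its piston along +y; behind it, at y = -33 mm from the nest, an end fence (top at 58 mm) takes the push
- nest (a point): where the centre of a seated cylinder's block is, 42 mm above the table; axes as the tester's. Four corner guides (8 x 12 mm, tops 32 mm above the table) stand 3 mm clear of the block's long sides, at y = 19 to 31 mm either way from the nest, so fingers can straddle the middle of the block across x
- pivot (a point): upright axis that the lever turns about, at the height of the lever bar (42 mm above the table); in the nest's axes it lies at x = 85, y = 54 mm
- lever_post (a point): axis of the black upright hand post on the lever's end near the robot, 24 mm thick, from 48 to 94 mm above the table; the point is 72 mm above the table, 230 mm from the pivot. It is pushed about the pivot from the tester's +y side towards -y; free all round
- lever (a joint): lever angle, rad: 0 at rest, grows as the post is pushed to -y, at most 0.45; a light spring returns it (1 to 2 N at the post). Its roller meets a seated cylinder's piston at 0.17; firm at about 0.23 (binding) or 0.32 (sound); the long line on the base is at 0.265. Until firm the push at the post stays below about 6 N; 11 N is plainly firm
- case_floor (a point): fixed grey steel transit case, 150 (x) x 226 (y) mm, walls 5 mm, rim 60 mm above the table: centre of its inner floor, 5 mm above the table. x points across it to the lid's hinge on the far side, y along it to the left; it stands 0.28 to 0.52 rad turned to the left. Inside 140 x 216 mm, room for two cylinders end to end along y; lying cylinders are clear of the lid
- lid (a joint): lid of the case, rad: 0 shut, 1.8 fully open (leaning back a little; its edge then stands about 215 mm above the table, so carry things in from the front or side). Hinged on the far rim, a stiff hinge: pushed well past upright, below about 1.2, it sinks shut by its own weight
- lid_hinge (a point): middle of the lid's hinge line (along the case's y), 60 mm above the table at the far rim; its z axis turns with the lid
- lid_edge (a point): middle of the lid's free edge, 158 mm from the hinge line; the lid is a plate 236 mm wide, 5 mm thick
- clasp (a joint): clasp on the lid's free edge, rad: 0 hanging flat against the front of the shut case over the keeper rib (closed), 1.57 straight out in the plane of the lid, 3.14 upright on the shut lid, 4.0 leaning back over the lid (fully open). Once past upright over the shut lid it drops towards the front, but stiffness may leave it hanging off the front, to be pushed home
- clasp_hinge (a point): middle of the clasp's hinge line (along the case's y), at the top of the lid's free edge, 65 mm above the table when the lid is shut
- clasp_tip (a point): middle of the curled lip at the clasp's free end, 46 mm from its hinge line; the clasp is a steel plate 40 mm wide, 4 mm thick
- tray_floor (a point): fixed low steel tray, 126 (x) x 216 (y) mm, walls 3 mm thick, 16 mm high: centre of its floor, 3 mm above the table. x away from the robot, y left, turned by up to 0.15 rad; room for two cylinders end to end along y
- gearhead_1: a black gearhead, bystander, 80 x 61 x 60 mm, stands loose between tester and case; leave it alone (origin: middle of underside)
- gearhead_2: a black gearhead, bystander, 80 x 61 x 60 mm, stands loose at the back; leave it alone
- bush_1: a black spacer bush, bystander, 45 mm thick, 88 mm high, stands loose behind the tester; leave it alone

How it is judged:
On the way, in this order (a step that is already met when the one before it is completed fails the run):
1. a cylinder in the tester's nest has been pressed with the lever until firm (((horizontal distance between cyl_a_mid and nest below 0.008 m and value of joint lever above 0.29 rad) or (horizontal distance between cyl_b_mid and nest below 0.008 m and value of joint lever above 0.29 rad) or (horizontal distance between cyl_c_mid and nest below 0.008 m and value of joint lever above 0.205 rad) or (horizontal distance between cyl_d_mid and nest below 0.008 m and value of joint lever above 0.205 rad))), for 0.1 s.
2. every sound cylinder is in the case, every stuck one in the tray, and the lid is shut (x of cyl_a_mid in the frame of case_floor between -0.055 and 0.055 m and y of cyl_a_mid in the frame of case_floor between -0.093 and 0.093 m and z of cyl_a_mid in the frame of case_floor between 0.01 and 0.045 m and x of cyl_b_mid in the frame of case_floor between -0.055 and 0.055 m and y of cyl_b_mid in the frame of case_floor between -0.093 and 0.093 m and z of cyl_b_mid in the frame of case_floor between 0.01 and 0.045 m and value of joint lid below 0.05 rad and x of cyl_c_mid in the frame of tray_floor between -0.05 and 0.05 m and y of cyl_c_mid in the frame of tray_floor between -0.093 and 0.093 m and z of cyl_c_mid in the frame of tray_floor between 0.01 and 0.045 m and x of cyl_d_mid in the frame of tray_floor between -0.05 and 0.05 m and y of cyl_d_mid in the frame of tray_floor between -0.093 and 0.093 m and z of cyl_d_mid in the frame of tray_floor between 0.01 and 0.045 m), for 0.2 s.
3. the clasp is swung down against the front of the shut case (value of joint clasp below 0.12 rad and value of joint lid below 0.05 rad), for 0.2 s.
At the end, for the whole second after the job is handed in: pistons over 10 mm in (sound) or 2.8 mm (binding); sound cylinders inside the case, binding ones inside the tray (block centres within 55 (tray 50) mm in x, 93 mm in y of the floor's centre); lid within 0.05 rad of shut, clasp within 0.12 rad of closed, lever back at rest (all of step 3 and x of cyl_a_mid in the frame of case_floor between -0.055 and 0.055 m and y of cyl_a_mid in the frame of case_floor between -0.093 and 0.093 m and z of cyl_a_mid in the frame of case_floor between 0.01 and 0.045 m and x of cyl_b_mid in the frame of case_floor between -0.055 and 0.055 m and y of cyl_b_mid in the frame of case_floor between -0.093 and 0.093 m and z of cyl_b_mid in the frame of case_floor between 0.01 and 0.045 m and x of cyl_c_mid in the frame of tray_floor between -0.05 and 0.05 m and y of cyl_c_mid in the frame of tray_floor between -0.093 and 0.093 m and z of cyl_c_mid in the frame of tray_floor between 0.01 and 0.045 m and x of cyl_d_mid in the frame of tray_floor between -0.05 and 0.05 m and y of cyl_d_mid in the frame of tray_floor between -0.093 and 0.093 m and z of cyl_d_mid in the frame of tray_floor between 0.01 and 0.045 m and value of joint each of cyl_a_piston, cyl_b_piston above 0.01 m and value of joint each of cyl_c_piston, cyl_d_piston above 0.0028 m and value of joint lever below 0.05 rad); the robot touches nothing.
It fails at once if a bystander was knocked over or shifted by more than 5 cm (distance of any of gearhead_1, gearhead_2, bush_1 from where it was at the start of the episode above 0.05 m).
Of cyl_b, cyl_c, cyl_d only 1 to 3 are there at a start; the rules pass over those that are not, and their reading is None.
At some moment in a run one of cyl_a, cyl_b, cyl_c, cyl_d may be knocked a few centimetres aside while the robot is not near it.
Once in a run the grip may slacken for a moment while it holds something.
It also fails if it takes over 210 s, if anything falls off the work surface, if the arm or the gripper's body presses on something with over 40 N, if the wrist force passes 120 N, or if a joint passes its speed limit or range.

## Working session

There is one attempt and no reset: what is moved stays moved. The work goes in short steps, Python scripts to look and compute and a tool call to move; the robot and the scene stay as the last step left them, time stands still between calls to the robot, and variables do not carry over. Pictures are saved under pics/ and viewed, about 12 in all and at most 16, crops included, and the job is handed in when it is done.

Besides the shell and the picture viewer there is one more tool, called in YAML: its name, and indented under it one key for each argument. play_rows: Moves the arm, as the interface text tells. Its arguments: {"type":"object","properties":{"motion":{"type":"string"},"force":{"type":"number"}},"required":["motion"]}

```bash
ls; mkdir -p pics; cat > h.py <<'E'
import numpy as np, cv2
from rig import manip
from scipy.spatial.transform import Rotation as R
def snap(c,name=None):
    im=manip.snapshot(c)
    if name: cv2.imwrite('pics/'+name+'.png',im[:,:,::-1])
    return im
def st():
    s=manip.sense(); print('t',round(s['time_s'],2),'pos',np.round(s['eef_pos'],4),'rot',np.round(s['eef_rot'],3),'F',np.round(s['force'],1),'w',round(s['width'],3)); return s
E
python3 - <<'E'
from h import *
s=st(); print(s)
a=snap('scene');b=snap('top')
cv2.imwrite('pics/a.png',a[:,:,::-1]);cv2.imwrite('pics/b.png',b[:,:,::-1])
for c in ['scene','top','wrist']: print(c,manip.camera_info(c))
for n in ['cyl_a_mid','nest','pivot','lever_post','case_floor','lid_hinge','lid_edge','clasp_hinge','clasp_tip','tray_floor','gearhead_1','bush_1']:
    for c in ['top','scene']:
        print(n,c,[(np.round(d['location'],3).tolist(),round(d['conf'],2)) for d in manip.tip_of(c,n)])
E
```

```text
pics
t 0.0 pos [0.2788 0.5864 0.2257] rot [-3.14  -0.     2.698] F [ 0.2  0.4 -0.2] w 1.0
{'time_s': 0.0, 'joints': array([-0.86382527,  0.50185117, -0.42683112,  1.5514732 ,  0.2208259 ,
        1.13828116, -0.21030021]), 'dq': array([ 1.45031228e-03, -1.76361901e-03,  2.38962322e-05,  1.67583674e-03,
        4.22124296e-04,  2.88115320e-03, -8.05857570e-04]), 'effort': array([-4.24157943e-04, -5.66584325e+01, -5.81556514e+00, -2.79116535e+01,
       -6.84312265e-02,  3.09182738e-02,  1.91894028e-04]), 'eef_pos': array([0.27879532, 0.58639018, 0.22567014]), 'eef_rot': array([-3.13964804e+00, -6.38484532e-05,  2.69792669e+00]), 'force': array([ 0.18101835,  0.37841423, -0.17481546]), 'moment': array([ 0.04236705,  0.03991191, -0.00182096]), 'width': 0.9997295751231324}
scene {'mtx': array([[472.62785093,   0.        , 252.30874289],
       [  0.        , 472.62785093, 193.17813529],
       [  0.        ,   0.        ,   1.        ]]), 'cam_to_world': array([[ 0.81777354,  0.31305922, -0.48294964, -0.19339735],
       [-0.57527859,  0.46991146, -0.66950561, -1.03284707],
       [ 0.01
[... 2033 characters left out ...]
_edge scene [([0.554, 0.353, 0.21], 0.81)]
clasp_hinge top [([0.554, 0.354, 0.214], 0.49)]
clasp_hinge scene [([0.548, 0.349, 0.21], 0.57)]
clasp_tip top [([0.576, 0.364, 0.175], 0.61), ([0.59, -0.029, 0.042], 0.53)]
clasp_tip scene [([0.515, 0.335, 0.062], 0.58)]
tray_floor top [([0.424, -0.339, 0.001], 0.57)]
tray_floor scene [([0.421, -0.336, 0.004], 0.9), ([0.564, -0.316, 0.022], 0.45)]
gearhead_1 top [([0.699, 0.224, 0.001], 0.78), ([0.79, -0.048, 0.004], 0.7), ([0.564, 0.021, 0.001], 0.49)]
gearhead_1 scene [([0.792, -0.05, -0.002], 0.93), ([0.701, 0.221, 0.003], 0.88)]
bush_1 top [([0.804, 0.029, -0.004], 0.49), ([0.444, 0.308, 0.006], 0.16)]
bush_1 scene [([0.798, 0.031, 0.0], 0.84)]
```

```bash
python3 - <<'E'
import cv2,numpy as np
a=cv2.imread('pics/a.png');b=cv2.imread('pics/b.png')
cv2.imwrite('pics/b2.png',cv2.resize(b[90:384,:],None,fx=1.56,fy=1.56,interpolation=cv2.INTER_CUBIC))
E
```

```text
(no output)
```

View pics/b.png

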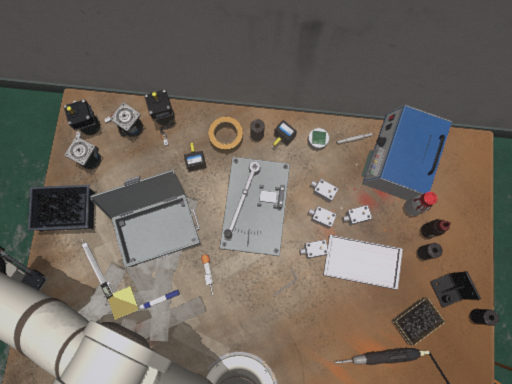

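View pics/a.png

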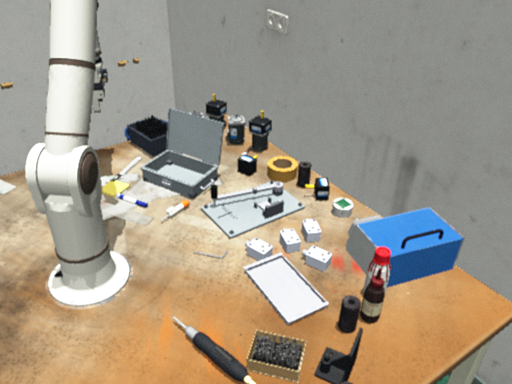

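The top view shows the cylinders at px (324,190), (322,216), (358,215) and (315,249), all with pistons to the left (+y). The tester is at (255,205), the case with its lid open at (155,225), and the tray at (364,262). Next I'll estimate the poses.

```bash
cat >> h.py <<'E'
def pose(cam,s=None):
    i=manip.camera_info(cam)
    if cam!='wrist': return i['mtx'],np.array(i['cam_to_world'])
    T=np.eye(4);T[:3,:3]=R.from_euler('xyz',s['eef_rot']).as_matrix();T[:3,3]=s['eef_pos']
    return i['mtx'],T@i['mount']
def ray(uv,z,K,T):
    uv=np.atleast_2d(uv).astype(float)
    d=np.c_[(uv[:,0]-K[0,2])/K[0,0],-(uv[:,1]-K[1,2])/K[1,1],-np.ones(len(uv))]@T[:3,:3].T
    return T[:3,3]+d*((z-T[2,3])/d[:,2])[:,None]
def proj(P,K,T):
    c=(np.atleast_2d(P)-T[:3,3])@T[:3,:3]
    return np.c_[K[0,2]+K[0,0]*c[:,0]/-c[:,2],K[1,2]-K[1,1]*c[:,1]/-c[:,2]]
def go(p,yaw):
    "print total shift in tool axes (cm, with the turn done first) and turn about tool z (5 deg units)"
    s=manip.sense(); q=R.from_euler('xyz',s['eef_rot']); g=R.from_euler('xyz',[np.pi,0,yaw])
    print('turn(5deg)',np.round(np.degrees((q.inv()*g).as_rotvec())/5,2),'shift after turn cm',np.round(g.inv().apply(np.array(p)-s['eef_pos'])*100,2),'before turn',np.round(q.inv().apply(np.array(p)-s['eef_pos'])*100,2))
def cyls(cam,z=0.04,s=None):
    K,T=pose(cam,s)
    for m in manip.masks_of(cam,'cyl_a_mid'):
        M=m['pixels'].astype(np.uint8)
        ys,xs=np.nonzero(M); W=ray(np.c_[xs,ys],z,K,T)[:,:2]
        r=cv2.minAreaRect((W*1000).astype(np.float32)); print(round(m['conf'],2),'px',xs.mean().round(),ys.mean().round(),'n',len(xs),'cen',W.mean(0).round(3),'rect',np.round(r[0],0),np.round(r[1],0),round(r[2]))
E
python3 - <<'E'
from h import *
K,T=pose('top'); print(ray([[325,189],[323,216],[360,215],[317,248]],0.04,K,T).round(3))
cyls('top')
im=cv2.imread('pics/b.png'); cv2.imwrite('pics/c.png',cv2.resize(im[150:300,210:410],None,fx=4,fy=4,interpolation=cv2.INTER_CUBIC))
go([0.56,-0.13,0.24],1.6)
E
```

```text
[[ 0.628 -0.204  0.04 ]
 [ 0.542 -0.204  0.04 ]
 [ 0.557 -0.317  0.04 ]
 [ 0.442 -0.193  0.04 ]]
0.83 px 322.0 216.0 n 361 cen [ 0.54 -0.2 ] rect [ 542. -196.] [83. 49.] 71
0.28 px 255.0 206.0 n 5420 cen [0.551 0.009] rect [555.  10.] [185. 297.] 89
turn(5deg) [-0.   -0.   12.58] shift after turn cm [-72.49  25.99  -1.33] before turn [-56.16 -52.7   -1.33]
```

View pics/c.png

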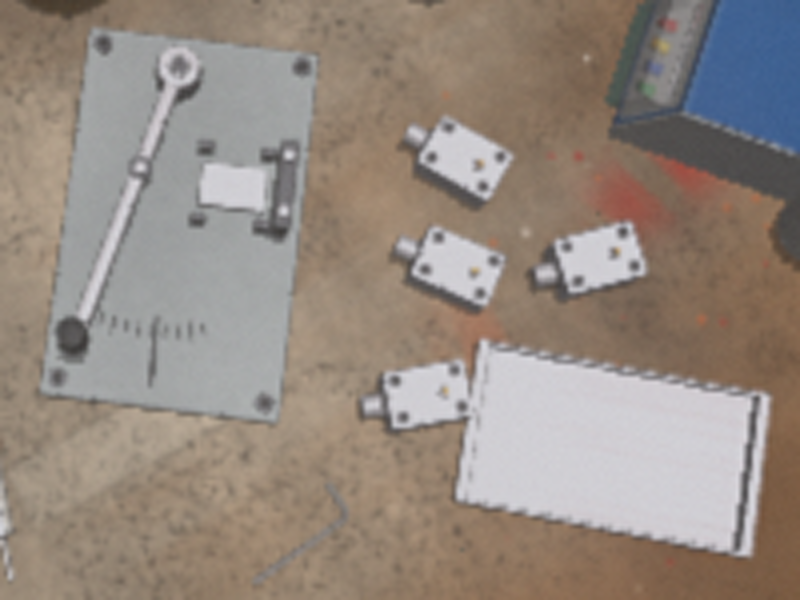

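play_rows:
  motion: "0 0 1 0 0 -1 0;0 0 1 0 0 -1 0;0 0 1 0 0 -1 0;0 0 1 0 0 -1 0;0 0 1 0 0 -1 0;0 0 1 0 0 -1 0;0 0 1 0 0 0 0"

```text
time_s: 1.93
eef_pos: [0.2793, 0.5882, 0.2893]
eef_rot: [3.139, -0.002, 2.083]
force: [-0.2, 1.1, 0.7]
width: 0.999
```

play_rows:
  motion: "0 0 1 0 0 0 0;0 0 1 0 0 0 0;0 0 1 0 0 0 0;0 0 1 0 0 0 0;0 0 1 0 0 0 0;0 0 0.58 0 0 0 0"

```text
time_s: 2.43
eef_pos: [0.279, 0.5871, 0.2868]
eef_rot: [-3.142, -0.0, 1.596]
force: [-0.5, -0.1, -0.2]
width: 0.998
```

play_rows:
  motion: "0 0 0 -3 1.08 0 0;0 0 0 -3 1.08 0 0;0 0 0 -3 1.08 0 0;0 0 0 -3 1.08 0 0;0 0 0 -3 1.08 0 0;0 0 0 -3 1.08 0 0;0 0 0 -3 1.08 0 0;0 0 0 -3 1.08 0 0"

```text
time_s: 3.1
eef_pos: [0.3727, 0.3482, 0.2869]
eef_rot: [3.141, -0.0, 1.6]
force: [0.3, 0.6, -0.1]
width: 1.0
```

play_rows:
  motion: "0 0 0 -3 1.08 0 0;0 0 0 -3 1.08 0 0;0 0 0 -3 1.08 0 0;0 0 0 -3 1.08 0 0;0 0 0 -3 1.08 0 0;0 0 0 -3 1.08 0 0;0 0 0 -3 1.08 0 0;0 0 0 -3 1.08 0 0"

```text
time_s: 3.77
eef_pos: [0.4661, 0.1109, 0.2871]
eef_rot: [3.141, -0.0, 1.6]
force: [0.6, 0.7, 0.9]
width: 1.002
```

play_rows:
  motion: "0 0 0 -3 1.08 0 0;0 0 0 -3 1.08 0 0;0 0 0 -3 1.08 0 0;0 0 0 -3 1.08 0 0;0 0 0 -3 1.08 0 0;0 0 0 -3 1.08 0 0;0 0 0 -3 1.08 0 0;0 0 0 -3 1.08 0 0"

```text
time_s: 4.43
eef_pos: [0.5596, -0.1264, 0.2869]
eef_rot: [3.141, -0.0, 1.6]
force: [1.0, 0.7, 0.5]
width: 1.0
```

```bash
cat >> h.py <<'E'
def tips(cam,names):
    for n in names: print(n,[(np.round(d['location'],3).tolist(),round(d['conf'],2)) for d in manip.tip_of(cam,n)])
E
python3 - <<'E'
from h import *
K,T=pose('top')
c=lambda p:np.array(p)/4+[210,150]
B=ray(c([(94,30),(316,55),(275,422),(40,392)]),0.012,K,T)[:,:2]; Y=ray(c([(483,342),(770,395),(750,555),(458,500)]),0.016,K,T)[:,:2]
print(B.round(3),B.mean(0),Y.round(3),Y.mean(0))
s=st(); print(s['joints'].round(2)); snap('wrist','d')
cyls('wrist',0.04,s); tips('wrist',['nest','cyl_a_mid','lever_post','pivot'])
E
```

```text
[[ 0.708  0.096]
 [ 0.706 -0.085]
 [ 0.409 -0.08 ]
 [ 0.413  0.104]] [0.5588244  0.00846683] [[ 0.488 -0.236]
 [ 0.47  -0.46 ]
 [ 0.347 -0.449]
 [ 0.364 -0.225]] [ 0.41722476 -0.34238908]
t 4.43 pos [ 0.5596 -0.1264  0.2869] rot [ 3.141 -0.     1.6  ] F [1.  0.7 0.5] w 1.0
[-0.04  0.28  0.27  1.7  -0.08  1.17  0.28]
0.93 px 245.0 220.0 n 2012 cen [ 0.546 -0.199] rect [ 547. -195.] [84. 44.] 73
nest [([0.589, -0.03, 0.045], 0.59)]
cyl_a_mid [([0.544, -0.204, 0.016], 0.58)]
lever_post [([0.677, 0.023, 0.043], 0.7)]
pivot [([0.678, 0.023, 0.043], 0.95)]
```

View pics/d.png

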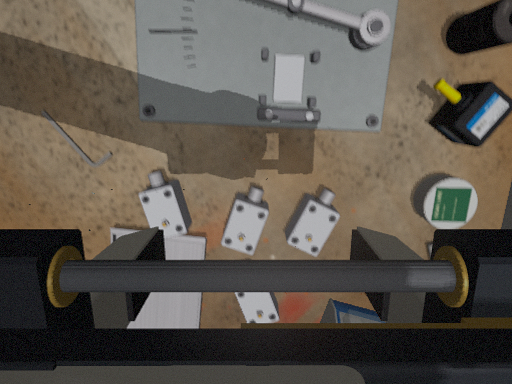

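Three cylinders are clear in the wrist view at (164,212), (246,224) and (315,224), with image up being +y. The tester pedestal and its guides are at about (288,79).

```bash
cat >> h.py <<'E'
def blocks(im,K,T,z=0.04,show=None,region=None):
    "rectify on plane z (1 px = 0.5 mm), bright block tops by opening; prints centre and axis angle"
    x0,x1,y0,y1=region
    g=np.stack(np.meshgrid(np.arange(x1,x0,-.0005),np.arange(y1,y0,-.0005),indexing='ij'),-1)
    P=proj(np.c_[g.reshape(-1,2),np.full(g.shape[0]*g.shape[1],z)],K,T).astype(np.float32).reshape(g.shape[:2]+(2,))
    w=cv2.remap(im,P[...,0],P[...,1],cv2.INTER_LINEAR)
    h=cv2.cvtColor(w,cv2.COLOR_RGB2HSV); m=((h[...,2]>175)&(h[...,1]<40)).astype(np.uint8)
    m=cv2.morphologyEx(m,cv2.MORPH_CLOSE,np.ones((13,13))); m=cv2.morphologyEx(m,cv2.MORPH_OPEN,cv2.getStructuringElement(cv2.MORPH_ELLIPSE,(45,45)))
    out=[]
    for c in cv2.findContours(m,cv2.RETR_EXTERNAL,cv2.CHAIN_APPROX_NONE)[0]:
        r=cv2.minAreaRect(c); (cx,cy),(a,b),t=r
        if a>b: t+=90   # long axis
        bp=cv2.boxPoints(r)
        t=(90-(90-t))  # image rows=-x, cols=-y
        ang=np.radians(t); d=np.array([np.cos(ang),np.sin(ang)]) # image dir (col,row) of short axis
        l=np.array([-d[1],d[0]]); yaw=np.arctan2(-l[0],-l[1]) # world (x,y)=(-row,-col)
        if np.sin(yaw)<0: yaw+=np.pi
        out.append((x1-cy*.0005,y1-cx*.0005,yaw)); print('c',round(x1-cy*.0005,4),round(y1-cx*.0005,4),'size mm',round(max(a,b)/2),round(min(a,b)/2),'axis',round(yaw%(2*np.pi),3))
        cv2.polylines(w,[bp.astype(int)],True,(255,0,0),1)
    if show: cv2.imwrite('pics/'+show+'.png',cv2.resize(w,None,fx=.8,fy=.8)[:,:,::-1])
    return out
E
python3 - <<'E'
from h import *
im=cv2.imread('pics/d.png')[:,:,::-1].copy(); s=manip.sense(); K,T=pose('wrist',s)
blocks(im,K,T,region=(.42,.68,-.26,-.15),show='e')
G=ray([[265,53],[314,57],[264,103],[311,102]],.032,K,T)[:,:2]; print(G.round(4),G.mean(0))
e=ray([[145,122],[380,130]],.012,K,T)[:,:2]; d=e[1]-e[0]; print('tester ang',np.arctan2(d[1],d[0]))
E
```

```text
c 0.4412 -0.1821 size mm 41 33 axis 0.175
c 0.5463 -0.1985 size mm 39 31 axis 2.859
c 0.6326 -0.1975 size mm 38 32 axis 2.72
[[ 0.5627 -0.0013]
 [ 0.6175 -0.0038]
 [ 0.5635 -0.0551]
 [ 0.6176 -0.0523]] [ 0.59032411 -0.02815134]
tester ang -0.0029798917945744107
```

View pics/e.png

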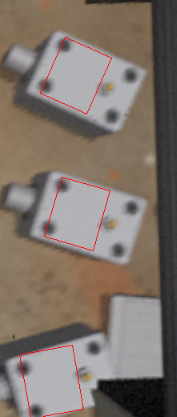

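```bash
cat >> h.py <<'E'
def rectify(im,K,T,z,region):
    x0,x1,y0,y1=region
    g=np.stack(np.meshgrid(np.arange(x1,x0,-.0005),np.arange(y1,y0,-.0005),indexing='ij'),-1)
    P=proj(np.c_[g.reshape(-1,2),np.full(g.shape[0]*g.shape[1],z)],K,T).astype(np.float32).reshape(g.shape[:2]+(2,))
    return cv2.remap(im,P[...,0],P[...,1],cv2.INTER_LINEAR)
def fit(im,K,T,c,z=0.04,show=None,rad=.07,amax=35,a0=90):
    "fit 64x44 block top near c=(x,y); returns x,y,axis angle"
    reg=(c[0]-rad,c[0]+rad,c[1]-rad,c[1]+rad); w=rectify(im,K,T,z,reg)
    h=cv2.cvtColor(w,cv2.COLOR_RGB2HSV); m=((h[...,2]>150)&(h[...,1]<45)).astype(np.uint8)
    m=cv2.morphologyEx(m,cv2.MORPH_CLOSE,np.ones((15,15))); f=m.astype(np.float32)*2-1
    best=None
    for a in range(a0-amax,a0+amax+1):
        N=180; t=np.zeros((N,N),np.float32); u=np.array([-np.sin(np.radians(a)),-np.cos(np.radians(a))]) # (col,row) of axis: row=-x,col=-y
        v=np.array([-u[1],u[0]]); Y,X=np.mgrid[:N,:N]-(N-1)/2; L=X*u[0]+Y*u[1]; S=X*v[0]+Y*v[1]
        t[(abs(L)<72)&(abs(S)<52)]=-1; t[(L>60)&(abs(S)<22)]=0; t[(abs(L)<64)&(abs(S)<44)]=1
        r=cv2.matchTemplate(f,t,cv2.TM_CCORR); _,mx,_,loc=cv2.minMaxLoc(r)
        if best is None or mx>best[0]: best=(mx,a,loc,abs(t).sum(),u,v)
    mx,a,loc,n,u,v=best; cc=np.array(loc)+89.5
    x=reg[1]-cc[1]*.0005; y=reg[3]-cc[0]*.0005; print('fit x %.4f y %.4f axis %.3f score %.2f'%(x,y,np.radians(a),mx/n))
    if show:
        q=[cc+sa*64*u+sb*44*v for sa,sb in[(1,1),(1,-1),(-1,-1),(-1,1)]]; w=w.copy(); cv2.polylines(w,[np.int32(q)],True,(255,0,0),1); cv2.imwrite('pics/'+show+'.png',w[:,:,::-1])
    return x,y,np.radians(a)
E
python3 - <<'E'
from h import *
im=cv2.imread('pics/d.png')[:,:,::-1].copy(); s=manip.sense(); K,T=pose('wrist',s)
for i,c in enumerate([(.632,-.2),(.543,-.2),(.445,-.19)]): fit(im,K,T,c,show='f%d'%i)
cv2.imwrite('pics/f.png',np.hstack([cv2.imread('pics/f%d.png'%i) for i in range(3)]))
go([.543,-.2,.16],np.radians(73))
E
```

```text
fit x 0.6302 y -0.2037 axis 1.152 score 0.89
fit x 0.5447 y -0.2052 axis 1.257 score 0.89
fit x 0.4433 y -0.1908 axis 1.850 score 0.73
turn(5deg) [-0.01 -0.01  3.75] shift after turn cm [-7.77  0.7  12.65] before turn [-7.6  -1.83 12.64]
```

View pics/f.png

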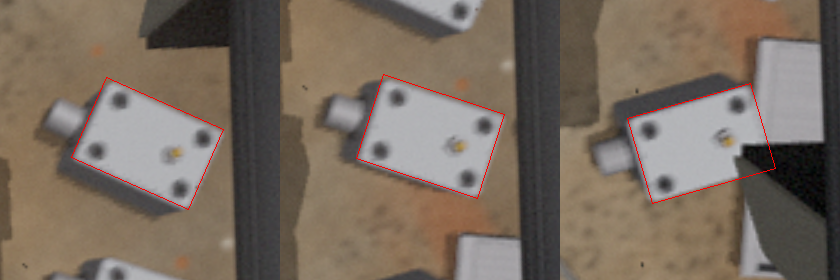

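```bash
python3 - <<'E'
from h import *
go([.630,-.204,.01],1.152)
E
```

```text
turn(5deg) [-0.01 -0.01  5.15] shift after turn cm [-4.46  9.75 27.65] before turn [-8.28  6.86 27.64]
```

play_rows:
  motion: "0 0 0.86 0 0 0 0.3;0 0 0.86 0 0 0 0.3;0 0 0.86 0 0 0 0.3;0 0 0.86 0 0 0 0.3;0 0 0.86 0 0 0 0.3;0 0 0.85 0 0 0 0.3"
  force: 40

```text
time_s: 5.23
eef_pos: [0.5591, -0.1229, 0.2869]
eef_rot: [-3.141, -0.001, 1.15]
force: [-0.5, -0.4, -0.7]
width: 0.701
```

play_rows:
  motion: "0 0 0 -1.12 2.44 2.2 0.3;0 0 0 -1.12 2.44 2.2 0.3;0 0 0 -1.11 2.44 2.2 0.3;0 0 0 -1.11 2.43 2.2 0.3;0 0 0 0 0 2.5 0.3;0 0 0 0 0 2.5 0.3;0 0 0 0 0 2.5 0.3;0 0 0 0 0 2.5 0.3"

```text
time_s: 5.9
eef_pos: [0.6303, -0.2032, 0.0975]
eef_rot: [-3.141, -0.001, 1.153]
force: [0.0, -0.6, 0.9]
width: 0.698
```

```bash
python3 - <<'E'
from h import *
s=st(); go([.630,-.204,.01],1.152); im=snap('wrist','g'); K,T=pose('wrist',s); fit(im,K,T,(.63,-.2),show='g0')
E
```

```text
t 5.9 pos [ 0.6303 -0.2032  0.0975] rot [-3.141e+00 -1.000e-03  1.153e+00] F [ 0.  -0.6  0.9] w 0.698
turn(5deg) [-0.   -0.01  0.01] shift after turn cm [-0.08  0.01  8.75] before turn [-0.1   0.01  8.75]
fit x 0.6322 y -0.2057 axis 1.152 score 0.67
```

View pics/g.png

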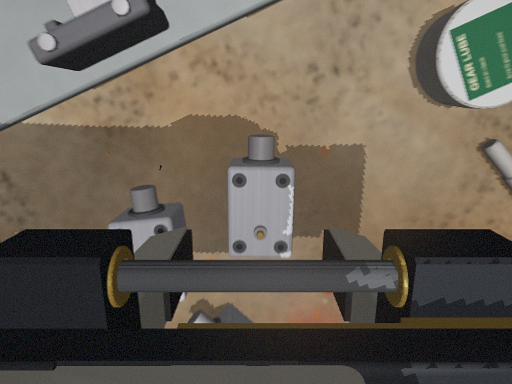

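Viewed 7 pictures so far. The block sits between the fingers at px (261,207), well aligned, so I'll grasp it.

play_rows:
  motion: "0 0 0 0 0 2.2 0.3;0 0 0 0 0 2.2 0.3;0 0 0 0 0 2.2 0.3;0 0 0 0 0 2.1 0.3;0 0 0 0 0 0 0.3;0 0 0 0 0 0 0.7;0 0 0 0 0 0 0.7;0 0 0 0 0 0 0.7"

```text
time_s: 6.62
eef_pos: [0.6316, -0.2055, 0.0139]
eef_rot: [3.139, -0.001, 1.151]
force: [0.1, 0.5, -0.7]
width: 0.533
```

play_rows:
  motion: "0 0 0 0 0 0 0.7;0 0 0 0 0 0 0.7;0 0 0 0 0 -2.5 0.7;0 0 0 0 0 -2.5 0.7;0 0 0 0 0 -2.5 0.7;0 0 0 0 0 -2 0.7;0 0 0 0 0 0 0.7;0 0 0 0 0 0 0.7"

```text
time_s: 7.28
eef_pos: [0.6309, -0.2058, 0.1081]
eef_rot: [3.139, -0.001, 1.151]
force: [-0.1, -0.0, -3.4]
width: 0.479
```

```bash
python3 - <<'E'
from h import *
s=st(); go([.5903,-.0282,.11],np.pi/2); im=snap('wrist','h'); K,T=pose('wrist',s)
# in-hand: block top 30mm above TCP
fit(im,K,T,s['eef_pos'][:2],z=s['eef_pos'][2]+.03,show='h0',a0=66,amax=6)
cv2.imwrite('pics/hh.png',np.hstack([cv2.resize(cv2.imread('pics/h.png')[60:320,120:400],(560,520)),cv2.imread('pics/h0.png')[:280].repeat(1,0) if 0 else cv2.copyMakeBorder(cv2.imread('pics/h0.png'),0,520-280,0,0,0)[:, :240]]))
E
```

```text
t 7.28 pos [ 0.6309 -0.2058  0.1081] rot [ 3.139e+00 -1.000e-03  1.151e+00] F [-0.1 -0.  -3.4] w 0.479
turn(5deg) [ 0.03 -0.   -4.81] shift after turn cm [17.76 -4.06 -0.19] before turn [ 14.56 -10.95  -0.22]
fit x 0.6316 y -0.1995 axis 1.065 score 0.23
```

View pics/hh.png

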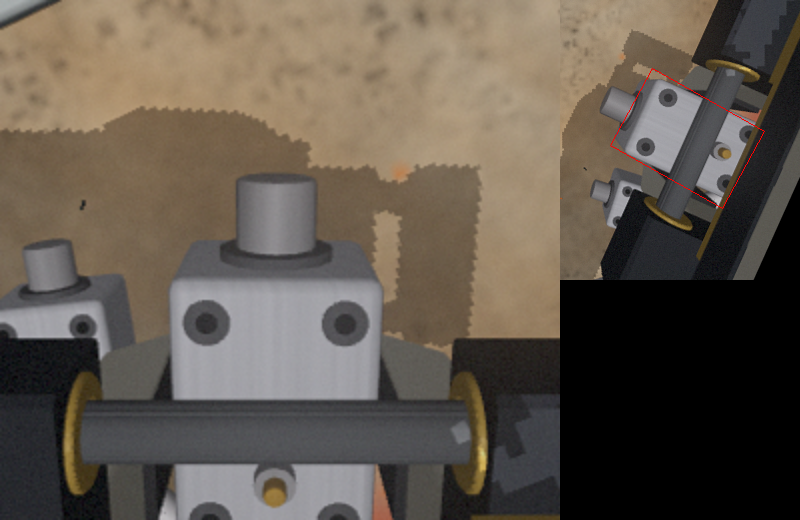

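```bash
python3 - <<'E'
from h import *
s=manip.sense(); K,T=pose('wrist',s)
P=ray([[258,199],[258,147.5]],s['eef_pos'][2]+.0285,K,T)[0]
print('front edge tool',R.from_euler('xyz',s['eef_rot']).inv().apply(P-s['eef_pos'])*1000)
go([.5903,-.0282,.11],1.56)
E
```

```text
front edge tool [ 32.21426594  -0.34688142 -28.49237428]
turn(5deg) [-0.   -0.   -4.69] shift after turn cm [17.67 -4.12 -0.36] before turn [ 14.57 -10.81  -0.35]
```

play_rows:
  motion: "0 0 -0.94 0 0 0 0.7;0 0 -0.94 0 0 0 0.7;0 0 -0.94 0 0 0 0.7;0 0 -0.94 0 0 0 0.7;0 0 -0.93 0 0 0 0.7;0 0 0 0 0 0 0.7"

```text
time_s: 7.83
eef_pos: [0.6283, -0.2051, 0.1043]
eef_rot: [-3.138, -0.001, 1.563]
force: [-0.0, 0.4, -1.9]
width: 0.478
```

play_rows:
  motion: "0 0 0 2.55 -0.59 0 0.7;0 0 0 2.55 -0.59 0 0.7;0 0 0 2.55 -0.59 0 0.7;0 0 0 2.55 -0.59 0 0.7;0 0 0 2.56 -0.59 0 0.7;0 0 0 2.56 -0.59 0 0.7;0 0 0 2.56 -0.58 0 0.7;0 0 0 0 0 0 0.7"

```text
time_s: 8.5
eef_pos: [0.5884, -0.018, 0.1049]
eef_rot: [-3.137, -0.005, 1.565]
force: [-0.2, 1.3, -3.8]
width: 0.477
```

```bash
python3 - <<'E'
from h import *
s=st(); im=snap('wrist','i'); go([.5903,-.0257,.034],1.56)
tips('wrist',['nest','pivot','lever_post'])
E
```

```text
t 8.5 pos [ 0.5884 -0.018   0.1049] rot [-3.137 -0.005  1.565] F [-0.2  1.3 -3.8] w 0.477
turn(5deg) [-0.04 -0.03  0.04] shift after turn cm [-0.44  0.13  7.11] before turn [-0.46  0.15  7.11]
nest [([0.586, -0.016, 0.115], 0.56)]
pivot [([0.674, 0.02, 0.045], 0.66)]
lever_post []
```

View pics/i.png

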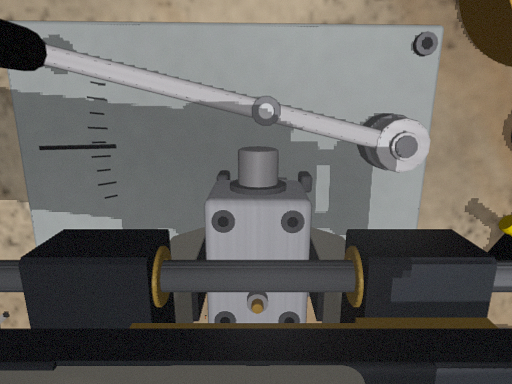

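Eight picture views before this one, nine now. The block is above the nest, with the +y guides' tops at px ~(224,180) and (305,180), and the pivot at (404,146). I'll refine the nest from the guides.

```bash
python3 - <<'E'
from h import *
s=manip.sense(); K,T=pose('wrist',s)
G=ray([[224,176],[305,176]],.032,K,T)[:,:2]; print(G.round(4),G.mean(0).round(4))
e=ray([[60,23],[415,27]],.012,K,T)[:,:2]; d=e[1]-e[0]; print('ang',np.arctan2(d[1],d[0]), e)
print('pivot',ray([[404,146]],.055,K,T), 'longline',ray([[40,149],[115,146]],.012,K,T))
E
```

```text
[[ 0.5668 -0.007 ]
 [ 0.6221 -0.0077]] [ 0.5944 -0.0073]
ang -0.02387336542159557 [[0.45963675 0.09399534]
 [0.69569247 0.08835883]]
pivot [[0.67793519 0.01484241 0.055     ]] longline [[0.43154497 0.01060468 0.012     ]
 [0.48642527 0.01206916 0.012     ]]
```

play_rows:
  motion: "0 0 0 0 0 0 0.7;0 0 0 0 0 0 0.7;0 0 0 0 0 0 0.7"

```text
time_s: 8.95
eef_pos: [0.5908, -0.0275, 0.1066]
eef_rot: [-3.141, 0.0, 1.558]
force: [-0.2, -0.4, -2.6]
width: 0.474
```

```bash
python3 - <<'E'
from h import *
s=st(); im=snap('wrist','j'); K,T=pose('wrist',s); K2,T2=K,T
old=cv2.imread('pics/i.png',0); new=cv2.cvtColor(im,cv2.COLOR_RGB2GRAY)
p=np.float32([[224,176],[305,176],[60,23],[415,27],[404,146]]).reshape(-1,1,2)
q,stt,_=cv2.calcOpticalFlowPyrLK(old,new,p,None,winSize=(25,25)); q=q.reshape(-1,2); print(q.round(1),stt.ravel())
G=ray(q[:2],.032,K,T)[:,:2]; print(G.round(4),G.mean(0).round(4)); e=ray(q[2:4],.012,K,T)[:,:2]; d=e[1]-e[0]; print('ang',np.arctan2(d[1],d[0])); print('pivot',ray(q[4],.055,K,T))
print(manip.sense()['time_s'])
E
```

```text
t 8.95 pos [ 0.5908 -0.0275  0.1066] rot [-3.141  0.     1.558] F [-0.2 -0.4 -2.6] w 0.474
[[221.3 173.5]
 [302.4 167.1]
 [ 52.8   8.1]
 [410.2   9.3]
 [399.5 127.8]] [1 1 1 1 1]
[[ 0.5655 -0.0055]
 [ 0.6208 -0.0018]] [ 0.5932 -0.0037]
ang -0.01644729155995367
pivot [[0.67510272 0.02539551 0.055     ]]
9.0
```

play_rows:
  motion: "0 0 0 0.15 0.07 1.5 0.7;0 0 0 0 0 2 0.7;0 0 0 0 0 1.5 0.7;0 0 0 0 0 0.8 0.7;0 0 0 0 0 0.5 0.7;0 0 0 0 0 0.4 0.7;0 0 0 0 0 0 0.7;0 0 0 0 0 0 0.7"

```text
time_s: 9.67
eef_pos: [0.592, -0.025, 0.0402]
eef_rot: [3.141, 0.0, 1.56]
force: [0.3, 0.0, -2.4]
width: 0.475
```

play_rows:
  motion: "0 0 0 0 0 0.2 0.7;0 0 0 0 0 0.2 0.7;0 0 0 0 0 0 0.7;0 0 0 0 0 0 0.7"

```text
time_s: 10.0
eef_pos: [0.5916, -0.0248, 0.0359]
eef_rot: [3.141, -0.0, 1.56]
force: [0.2, 0.1, -1.9]
width: 0.479
```

play_rows:
  motion: "0 0 0 0 0 0.15 0.7;0 0 0 0 0 0 0.7;0 0 0 0 0 0 0.7"

```text
time_s: 10.25
eef_pos: [0.5916, -0.0248, 0.0358]
eef_rot: [3.141, -0.0, 1.56]
force: [-5.2, -0.2, 9.8]
width: 0.475
```

play_rows:
  motion: "0 0 0 0 0 0.1 0.7;0 0 0 0 0 0 0.7;0 0 0 0 0 0 0.7"

```text
time_s: 10.5
eef_pos: [0.5917, -0.0248, 0.0358]
eef_rot: [3.141, -0.001, 1.56]
force: [-7.0, 1.1, 17.1]
width: 0.475
```

play_rows:
  motion: "0 0 0 0 0 0 0.3;0 0 0 0 0 0 0.3;0 0 0 0 0 0 0.3;0 0 0 0 0 -2 0.3;0 0 0 0 0 -3 0.3;0 0 0 0 0 -3 0.3;0 0 0 0 0 -2 0.6;0 0 0 0 0 0 1"

```text
time_s: 11.17
eef_pos: [0.5951, -0.025, 0.1381]
eef_rot: [3.133, -0.0, 1.56]
force: [0.2, 0.0, -0.2]
width: 0.602
```

play_rows:
  motion: "0 0 0 2.6 -2.2 0 1;0 0 0 2.6 -2.2 0 1;0 0 0 2.6 -2.2 0 1;0 0 0 2.6 -2.2 0 1;0 0 0 2.6 -2.2 0 1;0 0 0 2.6 -2.2 0 1;0 0 0 0 0 0 1;0 0 0 0 0 0 1"

```text
time_s: 11.83
eef_pos: [0.4597, 0.1345, 0.1327]
eef_rot: [-3.14, -0.0, 1.565]
force: [-0.3, -0.3, -0.5]
width: 0.029
```

```bash
python3 - <<'E'
from h import *
s=st(); im=snap('wrist','k'); K,T=pose('wrist',s)
tips('wrist',['lever_post','nest','pivot','cyl_a_mid']); snap('top','k2');tips('top',['lever_post','nest','cyl_a_mid'])
go([.456,.128,.057],1.56)
E
```

```text
t 11.83 pos [0.4597 0.1345 0.1327] rot [-3.14  -0.     1.565] F [-0.3 -0.3 -0.5] w 0.029
lever_post [([0.45, 0.083, 0.075], 0.63)]
nest []
pivot []
cyl_a_mid []
lever_post [([0.452, 0.082, 0.073], 0.55), ([0.807, 0.032, -0.006], 0.38)]
nest [([0.593, -0.029, 0.042], 0.84)]
cyl_a_mid [([0.548, -0.205, 0.022], 0.64), ([0.563, -0.311, 0.018], 0.21)]
turn(5deg) [-0.    0.   -0.02] shift after turn cm [-0.4  -0.55  7.61] before turn [-0.4  -0.55  7.61]
```

View pics/k.png

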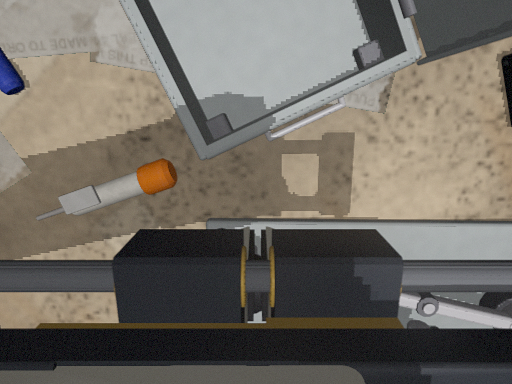

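play_rows:
  motion: "0 0 0 0 -0.6 2 1;0 0 0 0 0 2.5 1;0 0 0 0 0 2 1;0 0 0 0 0 1.1 1;0 0 0 0 0 0 1;0 0 0 -1 0 0 1;0 0 0 -1 0 0 1;0 0 0 -1 0 0 1"

```text
time_s: 12.95
eef_pos: [0.4557, 0.1016, 0.0583]
eef_rot: [3.14, -0.0, 1.56]
force: [-2.5, 2.7, 0.2]
width: 0.005
```

play_rows:
  motion: "0 0 0 -1 0 0 1;0 0 0 -1 0 0 1;0 0 0 -1 0 0 1;0 0 0 -0.5 0 0 1;0 0 0 0 0 0 1;0 0 0 0 0 0 1"

```text
time_s: 13.45
eef_pos: [0.4548, 0.0674, 0.0574]
eef_rot: [3.141, -0.0, 1.559]
force: [-0.2, 1.4, 1.3]
width: 0.005
```

play_rows:
  motion: "0 0 0 -0.4 0 0 1;0 0 0 -0.3 0 0 1;0 0 0 -0.3 0 0 1;0 0 0 0 0 0 1;0 0 0 0 0 0 1"

```text
time_s: 13.87
eef_pos: [0.4541, 0.058, 0.0572]
eef_rot: [-3.141, -0.0, 1.56]
force: [-2.0, 4.5, 0.7]
width: 0.007
```

play_rows:
  motion: "0 0 0 -0.3 0 0 1;0 0 0 -0.3 0 0 1;0 0 0 0 0 0 1;0 0 0 0 0 0 1"

```text
time_s: 14.2
eef_pos: [0.4539, 0.0518, 0.0571]
eef_rot: [-3.141, -0.0, 1.56]
force: [-2.6, 3.7, -0.4]
width: 0.002
```

play_rows:
  motion: "0 0 0 -0.3 0 0 1;0 0 0 -0.3 0 0 1;0 0 0 0 0 0 1;0 0 0 0 0 0 1"

```text
time_s: 14.53
eef_pos: [0.4538, 0.0458, 0.057]
eef_rot: [-3.141, 0.0, 1.56]
force: [-2.7, 4.4, 0.7]
width: 0.001
```

play_rows:
  motion: "0 0 0 -0.3 0 0 1;0 0 0 -0.3 0 0 1;0 0 0 0 0 0 1;0 0 0 0 0 0 1"

```text
time_s: 14.87
eef_pos: [0.4538, 0.0397, 0.057]
eef_rot: [-3.141, 0.0, 1.56]
force: [-4.6, 3.4, -0.2]
width: 0.003
```

play_rows:
  motion: "0 0 0 -0.3 0 0 1;0 0 0 -0.3 0 0 1;0 0 0 0 0 0 1;0 0 0 0 0 0 1"

```text
time_s: 15.2
eef_pos: [0.4538, 0.0337, 0.057]
eef_rot: [-3.141, 0.0, 1.56]
force: [-3.1, 3.5, -0.7]
width: 0.01
```

play_rows:
  motion: "0 0 0 -0.2 0 0 1;0 0 0 0 0 0 1;0 0 0 0 0 0 1"

```text
time_s: 15.45
eef_pos: [0.4538, 0.0319, 0.0571]
eef_rot: [-3.141, -0.0, 1.56]
force: [-2.8, 4.8, -0.7]
width: 0.003
```

play_rows:
  motion: "0 0 0 -0.2 0 0 1;0 0 0 0 0 0 1;0 0 0 0 0 0 1"

```text
time_s: 15.7
eef_pos: [0.4538, 0.0309, 0.0571]
eef_rot: [-3.141, -0.001, 1.561]
force: [-3.1, 6.4, -0.5]
width: 0.003
```

play_rows:
  motion: "0 0 0 -0.2 0 0 1;0 0 0 -0.1 0 0 1;0 0 0 0 0 0 1;0 0 0 0 0 0 1"

```text
time_s: 16.03
eef_pos: [0.4538, 0.0301, 0.0571]
eef_rot: [-3.141, -0.003, 1.563]
force: [-3.0, 12.9, -1.5]
width: 0.001
```

```bash
python3 - <<'E'
from h import *
st(); snap('top','l'); K,T=pose('top'); tips('top',['lever_post','cyl_a_mid'])
im=cv2.imread('pics/l.png'); cv2.imwrite('pics/l2.png',cv2.resize(im[150:300,210:410],None,fx=4,fy=4,interpolation=cv2.INTER_CUBIC))
E
```

```text
t 16.03 pos [0.4538 0.0301 0.0571] rot [-3.141e+00 -3.000e-03  1.563e+00] F [-3.  12.9 -1.5] w 0.001
lever_post [([0.674, 0.031, 0.041], 0.17)]
cyl_a_mid [([0.546, -0.209, 0.02], 0.75), ([0.424, -0.339, 0.002], 0.47)]
```

Firm at 12.9 N, with the post about 0.32 rad round, so cylinder 1 is sound. Backing off and picking it up.

play_rows:
  motion: "0 0 0 2 0 0 1;0 0 0 3 0 0 1;0 0 0 3 0 0 1;0 0 0 2.5 0 0 1;0 0 0 0 0 -2.5 0.7;0 0 0 0 0 -2.5 0.3;0 0 0 0 0 -2.5 0.3;0 0 0 0 0 0 0.3"

```text
time_s: 16.85
eef_pos: [0.4599, 0.1321, 0.1368]
eef_rot: [3.132, -0.002, 1.559]
force: [0.5, -0.1, 0.4]
width: 0.245
```

play_rows:
  motion: "0 0 0 -2.6 2.2 0 0.3;0 0 0 -2.6 2.2 0 0.3;0 0 0 -2.6 2.2 0 0.3;0 0 0 -2.6 2.2 0 0.3;0 0 0 -2.6 2.2 0 0.3;0 0 0 -2.6 2.2 0 0.3;0 0 0 0 0 0 0.3;0 0 0 0 0 0 0.3"

```text
time_s: 17.52
eef_pos: [0.5869, -0.0298, 0.1319]
eef_rot: [3.14, 0.003, 1.555]
force: [-0.9, 0.2, 0.2]
width: 0.698
```

play_rows:
  motion: "0 0 0 0 0 0 0.3;0 0 0 0 0 0 0.3;0 0 0 0 0 0 0.3"

```text
time_s: 17.77
eef_pos: [0.5849, -0.0244, 0.1321]
eef_rot: [-3.141, -0.0, 1.562]
force: [-0.1, -0.5, 0.1]
width: 0.703
```

```bash
python3 - <<'E'
from h import *
s=st(); im=snap('wrist','m'); K,T=pose('wrist',s); fit(im,K,T,(.591,-.028),z=.062,show='m0',amax=5)
tips('wrist',['cyl_a_mid','nest','pivot'])
go([.592,-.028,.036],1.56)
E
```

```text
t 17.77 pos [ 0.5849 -0.0244  0.1321] rot [-3.141 -0.     1.562] F [-0.1 -0.5  0.1] w 0.703
fit x 0.5923 y -0.0287 axis 1.484 score 0.53
cyl_a_mid []
nest []
pivot [([0.678, 0.021, 0.042], 0.69)]
turn(5deg) [ 0.   -0.    0.01] shift after turn cm [-0.3   0.67  9.64] before turn [-0.3   0.67  9.64]
```

View pics/m.png

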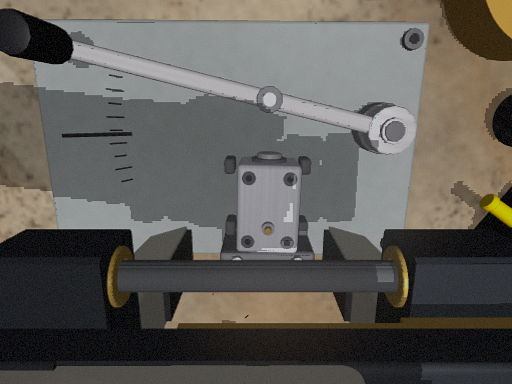

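Eleven views used. The piston is home and the cylinder is seated, so I'll grasp it and carry it to the case.

play_rows:
  motion: "0 0 0 -0.3 0.67 2 0.3;0 0 0 0 0 2.5 0.3;0 0 0 0 0 2.5 0.3;0 0 0 0 0 1.8 0.3;0 0 0 0 0 0.8 0.3;0 0 0 0 0 0 0.3;0 0 0 0 0 0 0.7;0 0 0 0 0 0 0.7"

```text
time_s: 18.63
eef_pos: [0.5933, -0.0288, 0.0375]
eef_rot: [3.139, -0.0, 1.56]
force: [-0.0, -0.6, 0.7]
width: 0.599
```

play_rows:
  motion: "0 0 0 0 0 0 0.7;0 0 0 0 0 0 0.7;0 0 0 0 0 -2 0.7;0 0 0 0 0 -2.5 0.7;0 0 0 0 0 -2.5 0.7;0 0 0 0 0 -2.5 0.7;0 0 0 0 0 -2.5 0.7;0 0 0 0 0 0 0.7"

```text
time_s: 19.3
eef_pos: [0.5957, -0.0291, 0.1621]
eef_rot: [3.132, -0.0, 1.56]
force: [1.5, -1.0, -2.4]
width: 0.475
```

```bash
python3 - <<'E'
from h import *
s=st(); go([.42,.12,.16],.372)
f=np.array([.447,.306]);
for y in(-.05,.05): print(f+np.array([-.01*np.cos(.372)-y*np.sin(.372),-.01*np.sin(.372)+y*np.cos(.372)]))
E
```

```text
t 19.3 pos [ 0.5957 -0.0291  0.1621] rot [ 3.132 -0.     1.56 ] F [ 1.5 -1.  -2.4] w 0.475
turn(5deg) [ 0.09 -0.07 13.61] shift after turn cm [-10.95 -20.28   0.21] before turn [ 14.71 -17.74   0.05]
[0.45585795 0.25578509]
[0.41951001 0.34894532]
```

play_rows:
  motion: "0 0 0 1.84 -2.21 0 0.7;0 0 0 1.84 -2.21 0 0.7;0 0 0 1.84 -2.21 0 0.7;0 0 0 1.84 -2.21 0 0.7;0 0 0 1.84 -2.21 0 0.7;0 0 0 1.84 -2.21 0 0.7;0 0 0 1.84 -2.21 0 0.7;0 0 0 1.84 -2.21 0 0.7"

```text
time_s: 19.97
eef_pos: [0.4153, 0.1208, 0.1558]
eef_rot: [-3.141, 0.0, 1.56]
force: [-0.0, 0.5, -2.3]
width: 0.474
```

play_rows:
  motion: "0 0 0.97 0 0 0 0.7;0 0 0.97 0 0 0 0.7;0 0 0.97 0 0 0 0.7;0 0 0.97 0 0 0 0.7;0 0 0.97 0 0 0 0.7;0 0 0.97 0 0 0 0.7;0 0 0.97 0 0 0 0.7"

```text
time_s: 20.55
eef_pos: [0.4164, 0.1201, 0.1558]
eef_rot: [-3.141, 0.0, 0.963]
force: [-0.3, 0.1, -2.3]
width: 0.475
```

play_rows:
  motion: "0 0 0.97 0 0 0 0.7;0 0 0.97 0 0 0 0.7;0 0 0.97 0 0 0 0.7;0 0 0.97 0 0 0 0.7;0 0 0.97 0 0 0 0.7;0 0 0.97 0 0 0 0.7;0 0 0.97 0 0 0 0.7;0 0 0 0 0 0 0.7"

```text
time_s: 21.22
eef_pos: [0.4164, 0.1201, 0.1558]
eef_rot: [-3.142, 0.001, 0.372]
force: [-0.7, -0.2, -1.6]
width: 0.475
```

play_rows:
  motion: "0 0 0 0 0 0 0.7;0 0 0 0 0 0 0.7"

```text
time_s: 21.38
eef_pos: [0.4167, 0.1202, 0.156]
eef_rot: [-3.142, 0.0, 0.377]
force: [-0.3, -0.7, -2.3]
width: 0.472
```

```bash
python3 - <<'E'
from h import *
s=st(); print(s['joints'].round(2)); snap('wrist'); tips('wrist',['case_floor','lid_hinge']); snap('top'); tips('top',['case_floor','lid_hinge','clasp_hinge','lid_edge']); go([.456,.256,.16],.372)
E
```

```text
t 21.38 pos [0.4167 0.1202 0.156 ] rot [-3.142  0.     0.377] F [-0.3 -0.7 -2.3] w 0.472
[-0.62  0.18  0.3   2.16 -0.08  0.81 -1.46]
case_floor [([0.445, 0.309, 0.001], 0.68)]
lid_hinge []
case_floor [([0.447, 0.309, 0.004], 0.79)]
lid_hinge [([0.518, 0.335, 0.059], 0.83), ([0.703, 0.224, 0.002], 0.4)]
clasp_hinge [([0.552, 0.353, 0.216], 0.42)]
lid_edge [([0.551, 0.352, 0.215], 0.61), ([0.701, 0.225, -0.001], 0.28)]
turn(5deg) [-0.   -0.    0.03] shift after turn cm [  8.57 -11.23  -0.38] before turn [  8.6  -11.2   -0.38]
```

play_rows:
  motion: "0 0 0 1.72 -2.25 0 0.7;0 0 0 1.72 -2.25 0 0.7;0 0 0 1.72 -2.25 0 0.7;0 0 0 1.72 -2.25 0 0.7;0 0 0 1.72 -2.25 0 0.7;0 0 0 0 0 0 0.7;0 0 0 0 0 0 0.7;0 0 0 0 0 0 0.7"

```text
time_s: 22.45
eef_pos: [0.4554, 0.2557, 0.1558]
eef_rot: [3.141, 0.001, 0.375]
force: [0.4, -1.5, -3.0]
width: 0.476
```

play_rows:
  motion: "0 0 0 0 0 2 0.7;0 0 0 0 0 2.5 0.7;0 0 0 0 0 2.5 0.7;0 0 0 0 0 2.5 0.7;0 0 0 0 0 2 0.7;0 0 0 0 0 1 0.7;0 0 0 0 0 0.5 0.7;0 0 0 0 0 0 0.7"

```text
time_s: 23.12
eef_pos: [0.4554, 0.2553, 0.0257]
eef_rot: [3.141, 0.002, 0.374]
force: [0.0, -0.1, -2.2]
width: 0.476
```

play_rows:
  motion: "0 0 0 0 0 0.2 0.7;0 0 0 0 0 0 0.7;0 0 0 0 0 0 0.7"

```text
time_s: 23.37
eef_pos: [0.4566, 0.2569, 0.0253]
eef_rot: [-3.141, -0.002, 0.375]
force: [0.0, 0.2, -3.4]
width: 0.475
```

play_rows:
  motion: "0 0 0 0 0 0.3 0.7;0 0 0 0 0 0.1 0.7;0 0 0 0 0 0 0.7;0 0 0 0 0 0 0.7"

```text
time_s: 23.7
eef_pos: [0.4561, 0.2568, 0.0206]
eef_rot: [-3.141, -0.001, 0.375]
force: [0.2, 0.4, 0.7]
width: 0.474
```

play_rows:
  motion: "0 0 0 0 0 0 0.36;0 0 0 0 0 0 0.36;0 0 0 0 0 0 0.36;0 0 0 0 0 -2 0.36;0 0 0 0 0 -3 0.36;0 0 0 0 0 -3 0.36;0 0 0 0 0 -3 0.36;0 0 0 0 0 -2 0.36"

```text
time_s: 24.37
eef_pos: [0.4568, 0.2568, 0.153]
eef_rot: [-3.141, -0.003, 0.374]
force: [0.6, -0.0, -0.6]
width: 0.64
```

play_rows:
  motion: "0 0 -0.97 -1.5 2 0 0.3;0 0 -0.97 -1.5 2 0 0.3;0 0 -0.97 -1.5 2 0 0.3;0 0 -0.97 -1.5 2 0 0.3;0 0 0 0 0 0 0.3;0 0 0 0 0 0 0.3;0 0 0 0 0 0 0.3"

```text
time_s: 24.95
eef_pos: [0.4419, 0.1583, 0.1504]
eef_rot: [-3.141, -0.001, 0.712]
force: [-0.2, 0.9, 0.1]
width: 0.698
```

```bash
python3 - <<'E'
from h import *
s=st(); go([.543,-.13,.24],1.257);im=snap('top','n')
K,T=pose('top'); fit(im,K,T,(.4565,.257),z=.045,a0=21,amax=20,show='n0')
for c in [(.544,-.205),(.557,-.317),(.443,-.191)]: fit(im,K,T,c)
E
```

```text
t 24.95 pos [0.4419 0.1583 0.1504] rot [-3.141e+00 -1.000e-03  7.120e-01] F [-0.2  0.9  0.1] w 0.698
turn(5deg) [-0.   -0.01 -6.24] shift after turn cm [-24.31  18.51  -8.96] before turn [-11.18  28.43  -8.97]
fit x 0.4317 y 0.2687 axis 0.157 score 0.61
fit x 0.5433 y -0.2082 axis 1.257 score 0.95
fit x 0.5617 y -0.3163 axis 1.920 score 0.95
fit x 0.4423 y -0.1923 axis 1.833 score 0.84
```

play_rows:
  motion: "0 0 -0.89 0 0 -1 0.3;0 0 -0.89 0 0 -1 0.3;0 0 -0.89 0 0 -1 0.3;0 0 -0.89 0 0 0 0.3;0 0 -0.89 0 0 0 0.3;0 0 -0.89 0 0 0 0.3;0 0 -0.9 0 0 0 0.3"

```text
time_s: 25.58
eef_pos: [0.4417, 0.1594, 0.1802]
eef_rot: [-3.142, -0.0, 1.263]
force: [-0.1, -0.8, -0.4]
width: 0.702
```

play_rows:
  motion: "0 0 0 -2.42 1.61 0 0.3;0 0 0 -2.42 1.61 0 0.3;0 0 0 -2.42 1.61 0 0.3;0 0 0 -2.42 1.61 0 0.3;0 0 0 -2.42 1.61 0 0.3;0 0 0 -2.42 1.61 0 0.3;0 0 0 -2.42 1.61 0 0.3"

```text
time_s: 26.17
eef_pos: [0.4976, -0.0379, 0.1801]
eef_rot: [3.142, -0.0, 1.26]
force: [-0.1, 0.6, -0.1]
width: 0.699
```

play_rows:
  motion: "0 0 0 -2.42 1.61 0 0.3;0 0 0 -2.42 1.61 0 0.3;0 0 0 -2.42 1.61 0 0.3;0 0 0 -2.42 1.61 0 0.3;0 0 0 -2.42 1.61 0 0.3;0 0 0 -2.42 1.61 2 0.3;0 0 0 0 0 2 0.3;0 0 0 0 0 0 0.3"

```text
time_s: 26.83
eef_pos: [0.5422, -0.2059, 0.1364]
eef_rot: [-3.136, 0.001, 1.256]
force: [-0.5, 0.5, -0.6]
width: 0.7
```

play_rows:
  motion: "0 0 0 0 0 0 0.3;0 0 0 0 0 0 0.3"

```text
time_s: 27.0
eef_pos: [0.5447, -0.2039, 0.1405]
eef_rot: [-3.141, -0.001, 1.26]
force: [0.9, -0.3, -0.2]
width: 0.7
```

```bash
python3 - <<'E'
from h import *
s=st(); im=snap('wrist','o'); K,T=pose('wrist',s); x,y,a=fit(im,K,T,(.544,-.206),a0=72,amax=15,show='o0'); go([x,y,.011],a); tips('wrist',['cyl_a_mid'])
im=snap('top','o1'); K,T=pose('top'); fit(im,K,T,(.4565,.257),z=.045,a0=21,amax=20,show='o2')
E
```

```text
t 27.0 pos [ 0.5447 -0.2039  0.1405] rot [-3.141e+00 -1.000e-03  1.260e+00] F [ 0.9 -0.3 -0.2] w 0.7
fit x 0.5453 y -0.2062 axis 1.222 score 0.65
turn(5deg) [ 0.01 -0.01  0.44] shift after turn cm [-0.19  0.09 13.01] before turn [-0.21  0.07 13.01]
cyl_a_mid [([0.544, -0.206, 0.018], 0.67)]
fit x 0.4552 y 0.2568 axis 0.332 score 0.68
```

play_rows:
  motion: "0 0 0.1 -0.2 0.05 2.5 0.3;0 0 0 0 0 2.5 0.3;0 0 0 0 0 2.5 0.3;0 0 0 0 0 2.5 0.3;0 0 0 0 0 1.8 0.3;0 0 0 0 0 1 0.3;0 0 0 0 0 0 0.3;0 0 0 0 0 0 0.7"

```text
time_s: 27.82
eef_pos: [0.5444, -0.2077, 0.0128]
eef_rot: [3.141, -0.0, 1.25]
force: [0.6, -0.8, 1.1]
width: 0.664
```

play_rows:
  motion: "0 0 0 0 0 0 0.7;0 0 0 0 0 0 0.7;0 0 0 0 0 0 0.7;0 0 0 0 0 0 0.7"

```text
time_s: 28.15
eef_pos: [0.5451, -0.2082, 0.0137]
eef_rot: [3.139, -0.0, 1.249]
force: [-0.1, 0.4, 6.6]
width: 0.483
```

play_rows:
  motion: "0 0 0 0 0 -2 0.7;0 0 0 0 0 -2.5 0.7;0 0 0 0 0 -2.5 0.7;0 0 0 0 0 -2.5 0.7;0 0 0 0 0 0 0.7;0 0 0 0 0 0 0.7"

```text
time_s: 28.65
eef_pos: [0.5449, -0.2081, 0.1086]
eef_rot: [3.138, -0.0, 1.249]
force: [0.3, -0.6, -4.0]
width: 0.476
```

```bash
python3 - <<'E'
from h import *
s=st(); go([.592,-.026,.11],1.56); im=snap('wrist','p')
# front edge row detection along column 258
K,T=pose('wrist',s); g=cv2.cvtColor(im,cv2.COLOR_RGB2GRAY)[:,245:272].mean(1); print(np.abs(np.diff(g))[130:230].round(0).astype(int).tolist())
q=R.from_euler('xyz',s['eef_rot'])
for r in (195,199,203): print(r,(q.inv().apply(ray([[258,r]],s['eef_pos'][2]+.027,K,T)[0]-s['eef_pos'])*1000).round(1))
E
```

```text
t 28.65 pos [ 0.5449 -0.2081  0.1086] rot [ 3.138 -0.     1.249] F [ 0.3 -0.6 -4. ] w 0.476
turn(5deg) [ 0.04  0.   -3.56] shift after turn cm [18.26  4.51 -0.14] before turn [18.77 -1.29 -0.14]
[4, 1, 0, 0, 0, 0, 0, 0, 1, 0, 0, 1, 11, 24, 0, 0, 6, 28, 17, 2, 0, 0, 1, 1, 0, 0, 0, 0, 0, 0, 0, 0, 0, 0, 0, 0, 0, 1, 1, 1, 0, 1, 0, 0, 0, 0, 0, 0, 0, 1, 1, 0, 8, 54, 13, 13, 17, 0, 0, 1, 1, 9, 3, 2, 9, 15, 14, 14, 3, 4, 3, 4, 4, 3, 1, 0, 1, 1, 0, 0, 0, 0, 0, 1, 1, 0, 0, 1, 1, 0, 0, 0, 0, 1, 1, 0, 1, 0, 0, 0]
195 [ 33.5  -0.4 -27. ]
199 [ 31.9  -0.4 -27. ]
203 [ 30.2  -0.4 -27. ]
```

play_rows:
  motion: "0 0 -0.89 0 0 0 0.7;0 0 -0.89 0 0 0 0.7;0 0 -0.89 0 0 0 0.7;0 0 -0.89 0 0 0 0.7;0 0 0 0 0 0 0.7"

```text
time_s: 29.12
eef_pos: [0.5422, -0.2073, 0.105]
eef_rot: [-3.138, -0.001, 1.563]
force: [0.3, 0.7, -2.4]
width: 0.474
```

play_rows:
  motion: "0 0 0 2.61 0.64 0 0.7;0 0 0 2.61 0.64 0 0.7;0 0 0 2.61 0.64 0 0.7;0 0 0 2.61 0.64 0 0.7;0 0 0 2.61 0.65 0 0.7;0 0 0 2.61 0.65 0 0.7;0 0 0 2.6 0.65 0 0.7;0 0 0 0 0 0 0.7"

```text
time_s: 29.78
eef_pos: [0.5914, -0.0171, 0.1056]
eef_rot: [-3.14, -0.005, 1.566]
force: [0.0, 1.6, -2.4]
width: 0.477
```

play_rows:
  motion: "0 0 0 0 0 0 0.7;0 0 0 0 0 0 0.7;0 0 0 0 0 0 0.7"

```text
time_s: 30.03
eef_pos: [0.59, -0.0275, 0.1064]
eef_rot: [-3.14, 0.001, 1.557]
force: [0.0, -0.8, -3.0]
width: 0.474
```

play_rows:
  motion: "0 0 0 0.1 0.2 1.5 0.7;0 0 0 0 0 2 0.7;0 0 0 0 0 1.5 0.7;0 0 0 0 0 0.8 0.7;0 0 0 0 0 0.6 0.7;0 0 0 0 0 0.3 0.7;0 0 0 0 0 0 0.7;0 0 0 0 0 0 0.7"

```text
time_s: 30.7
eef_pos: [0.5935, -0.0252, 0.0407]
eef_rot: [3.141, 0.0, 1.559]
force: [1.6, 0.1, -3.5]
width: 0.475
```

play_rows:
  motion: "0 0 0 0 0 0.3 0.7;0 0 0 0 0 0.1 0.7;0 0 0 0 0 0 0.7;0 0 0 0 0 0 0.7"

```text
time_s: 31.03
eef_pos: [0.5931, -0.0247, 0.0364]
eef_rot: [3.141, -0.0, 1.56]
force: [1.2, -0.1, -3.1]
width: 0.474
```

play_rows:
  motion: "0 0 0 0 0 0.05 0.3;0 0 0 0 0 0 0.3;0 0 0 0 0 0 0.3;0 0 0 0 0 -2 0.3;0 0 0 0 0 -3 0.3;0 0 0 0 0 -3 0.3;0 0 0 0 0 -2 0.6;0 0 0 0 0 0 1"

```text
time_s: 31.7
eef_pos: [0.5969, -0.0251, 0.1412]
eef_rot: [3.132, -0.0, 1.56]
force: [1.5, -0.1, 0.8]
width: 0.603
```

play_rows:
  motion: "0 0 0 2.6 -2.3 0 1;0 0 0 2.6 -2.3 0 1;0 0 0 2.6 -2.3 0 1;0 0 0 2.6 -2.3 0 1;0 0 0 2.6 -2.3 0 1;0 0 0 2.6 -2.3 0 1;0 0 0 0 0 0 1;0 0 0 0 0 0 1"

```text
time_s: 32.37
eef_pos: [0.4553, 0.1346, 0.1356]
eef_rot: [-3.141, -0.001, 1.565]
force: [0.3, 0.1, -0.3]
width: 0.029
```

play_rows:
  motion: "0 0 0 0 0 2 1;0 0 0 0 0 2.5 1;0 0 0 0 0 2 1;0 0 0 0 0 1.1 1;0 0 0 0 0 0 1;0 0 0 -1 0 0 1;0 0 0 -1 0 0 1;0 0 0 -1 0 0 1"

```text
time_s: 33.03
eef_pos: [0.4573, 0.1014, 0.0607]
eef_rot: [3.14, -0.0, 1.559]
force: [-0.5, 1.8, 0.3]
width: 0.008
```

play_rows:
  motion: "0 0 0 -1 0 0 1;0 0 0 -1 0 0 1;0 0 0 -1 0 0 1;0 0 0 -0.5 0 0 1;0 0 0 0 0 0 1;0 0 0 0 0 0 1"

```text
time_s: 33.53
eef_pos: [0.4563, 0.0674, 0.0599]
eef_rot: [3.141, -0.0, 1.559]
force: [-0.7, 1.6, 0.5]
width: 0.009
```

play_rows:
  motion: "0 0 0 -0.4 0 0 1;0 0 0 -0.3 0 0 1;0 0 0 -0.3 0 0 1;0 0 0 0 0 0 1;0 0 0 0 0 0 1"

```text
time_s: 33.95
eef_pos: [0.4557, 0.058, 0.0596]
eef_rot: [-3.141, -0.0, 1.56]
force: [-3.2, 3.1, 1.1]
width: 0.007
```

play_rows:
  motion: "0 0 0 -0.3 0 0 1;0 0 0 -0.2 0 0 1;0 0 0 0 0 0 1;0 0 0 0 0 0 1"

```text
time_s: 34.28
eef_pos: [0.4555, 0.0529, 0.0596]
eef_rot: [-3.141, -0.0, 1.56]
force: [-2.9, 3.9, 2.2]
width: -0.002
```

play_rows:
  motion: "0 0 0 -0.2 0 0 1;0 0 0 -0.2 0 0 1;0 0 0 0 0 0 1;0 0 0 0 0 0 1"

```text
time_s: 34.62
eef_pos: [0.4554, 0.0488, 0.0595]
eef_rot: [-3.141, -0.0, 1.56]
force: [-2.8, 3.3, 0.8]
width: -0.002
```

play_rows:
  motion: "0 0 0 -0.2 0 0 1;0 0 0 0 0 0 1;0 0 0 0 0 0 1"

```text
time_s: 34.87
eef_pos: [0.4553, 0.0468, 0.0595]
eef_rot: [-3.141, -0.0, 1.56]
force: [-2.9, 3.4, -0.1]
width: 0.0
```

Not firm past the binding point (~0.051), so I'll go on toward 0.031.

play_rows:
  motion: "0 0 0 -0.3 0 0 1;0 0 0 -0.3 0 0 1;0 0 0 0 0 0 1;0 0 0 0 0 0 1"

```text
time_s: 35.2
eef_pos: [0.4555, 0.0405, 0.0595]
eef_rot: [-3.141, 0.0, 1.56]
force: [-2.5, 2.5, -1.0]
width: 0.007
```

play_rows:
  motion: "0 0 0 -0.3 0 0 1;0 0 0 -0.3 0 0 1;0 0 0 0 0 0 1;0 0 0 0 0 0 1"

```text
time_s: 35.53
eef_pos: [0.4555, 0.0346, 0.0596]
eef_rot: [-3.141, 0.0, 1.56]
force: [-3.1, 2.4, -0.8]
width: 0.002
```

play_rows:
  motion: "0 0 0 -0.3 0 0 1;0 0 0 -0.2 0 0 1;0 0 0 0 0 0 1;0 0 0 0 0 0 1"

```text
time_s: 35.87
eef_pos: [0.4556, 0.0303, 0.0596]
eef_rot: [-3.142, -0.001, 1.56]
force: [-2.2, 5.4, -2.2]
width: 0.001
```

play_rows:
  motion: "0 0 0 -0.2 0 0 1;0 0 0 0 0 0 1;0 0 0 0 0 0 1"

```text
time_s: 36.12
eef_pos: [0.4556, 0.0297, 0.0596]
eef_rot: [3.142, -0.002, 1.562]
force: [-2.6, 8.7, -1.1]
width: 0.007
```

play_rows:
  motion: "0 0 0 -0.25 0 0 1;0 0 0 0 0 0 1;0 0 0 0 0 0 1"

```text
time_s: 36.37
eef_pos: [0.4556, 0.0291, 0.0597]
eef_rot: [3.142, -0.004, 1.563]
force: [-1.5, 14.2, -1.5]
width: 0.003
```

play_rows:
  motion: "0 0 0 2 0 0 1;0 0 0 3 0 0 1;0 0 0 3 0 0 1;0 0 0 2.5 0 0 1;0 0 0 0 0 -2.5 0.7;0 0 0 0 0 -2.5 0.3;0 0 0 0 0 -2.5 0.3;0 0 0 0 0 0 0.3"

```text
time_s: 37.03
eef_pos: [0.4614, 0.1306, 0.1394]
eef_rot: [3.132, -0.002, 1.559]
force: [0.5, 0.6, -0.3]
width: 0.243
```

play_rows:
  motion: "0 0 0 -2.6 2.3 0 0.3;0 0 0 -2.6 2.3 0 0.3;0 0 0 -2.6 2.3 0 0.3;0 0 0 -2.6 2.3 0 0.3;0 0 0 -2.6 2.3 0 0.3;0 0 0 -2.6 2.3 0 0.3;0 0 0 0 0 0 0.3;0 0 0 0 0 0 0.3"

```text
time_s: 37.7
eef_pos: [0.5944, -0.0314, 0.1344]
eef_rot: [3.14, 0.003, 1.555]
force: [0.1, 1.0, -0.6]
width: 0.701
```

play_rows:
  motion: "0 0 0 0 0 0 0.3;0 0 0 0 0 0 0.3;0 0 0 0 0 0 0.3"

```text
time_s: 37.95
eef_pos: [0.5924, -0.0259, 0.1346]
eef_rot: [-3.141, -0.001, 1.562]
force: [0.1, -0.1, 0.2]
width: 0.703
```

```bash
python3 - <<'E'
from h import *
s=st(); im=snap('wrist','q'); K,T=pose('wrist',s); fit(im,K,T,(.591,-.028),z=.062,show='q0',amax=5)
go([.592,-.028,.036],1.56)
a=cv2.imread('pics/m.png',0).astype(int);b=cv2.cvtColor(im,cv2.COLOR_RGB2GRAY).astype(int); print(abs(a-b)[120:230,200:340].mean())
E
```

```text
t 37.95 pos [ 0.5924 -0.0259  0.1346] rot [-3.141e+00 -1.000e-03  1.562e+00] F [ 0.1 -0.1  0.2] w 0.703
fit x 0.5938 y -0.0287 axis 1.501 score 0.56
turn(5deg) [-0.   -0.01  0.02] shift after turn cm [-0.21 -0.05  9.87] before turn [-0.21 -0.05  9.87]
12.916688311688311
```

play_rows:
  motion: "0 0 0 -0.2 0 2 0.3;0 0 0 0 0 2.5 0.3;0 0 0 0 0 2.5 0.3;0 0 0 0 0 2 0.3;0 0 0 0 0 0.8 0.3;0 0 0 0 0 0 0.3;0 0 0 0 0 0 0.7;0 0 0 0 0 0 0.7"

```text
time_s: 38.67
eef_pos: [0.5941, -0.0291, 0.0381]
eef_rot: [3.139, -0.0, 1.56]
force: [0.7, -0.2, 0.7]
width: 0.601
```

play_rows:
  motion: "0 0 0 0 0 0 0.7;0 0 0 0 0 0 0.7;0 0 0 0 0 -2 0.7;0 0 0 0 0 -2.5 0.7;0 0 0 0 0 -2.5 0.7;0 0 0 0 0 -2.5 0.7;0 0 0 0 0 -2.5 0.7;0 0 0 0 0 0 0.7"

```text
time_s: 39.33
eef_pos: [0.5965, -0.0296, 0.1624]
eef_rot: [3.132, -0.0, 1.56]
force: [2.3, 1.0, -1.7]
width: 0.476
```

play_rows:
  motion: "0 0 0 1.84 -2.21 0 0.7;0 0 0 1.84 -2.21 0 0.7;0 0 0 1.84 -2.21 0 0.7;0 0 0 1.84 -2.21 0 0.7;0 0 0 1.84 -2.21 0 0.7;0 0 0 1.84 -2.21 0 0.7;0 0 0 1.84 -2.21 0 0.7;0 0 0 1.84 -2.21 0 0.7"

```text
time_s: 40.0
eef_pos: [0.4159, 0.1203, 0.1561]
eef_rot: [-3.141, 0.0, 1.56]
force: [1.3, -0.2, -3.5]
width: 0.473
```

play_rows:
  motion: "0 0 0.97 0 0 0 0.7;0 0 0.97 0 0 0 0.7;0 0 0.97 0 0 0 0.7;0 0 0.97 0 0 0 0.7;0 0 0.97 0 0 0 0.7;0 0 0.97 0 0 0 0.7;0 0 0.97 0 0 0 0.7"

```text
time_s: 40.58
eef_pos: [0.4171, 0.1196, 0.1561]
eef_rot: [-3.141, 0.001, 0.963]
force: [0.5, -0.8, -3.0]
width: 0.477
```

play_rows:
  motion: "0 0 0.97 0 0 0 0.7;0 0 0.97 0 0 0 0.7;0 0 0.97 0 0 0 0.7;0 0 0.97 0 0 0 0.7;0 0 0.97 0 0 0 0.7;0 0 0.97 0 0 0 0.7;0 0 0.97 0 0 0 0.7;0 0 0 0 0 0 0.7"

```text
time_s: 41.25
eef_pos: [0.4172, 0.1195, 0.1561]
eef_rot: [3.142, 0.001, 0.372]
force: [-0.5, 0.4, -3.5]
width: 0.476
```

play_rows:
  motion: "0 0 0 0 0 0 0.7;0 0 0 0 0 0 0.7"

```text
time_s: 41.42
eef_pos: [0.4174, 0.1197, 0.1564]
eef_rot: [-3.142, 0.0, 0.377]
force: [0.3, -0.7, -3.0]
width: 0.478
```

```bash
python3 - <<'E'
from h import *
s=st(); go([.4187,.350,.156],.372)
E
```

```text
t 41.42 pos [0.4174 0.1197 0.1564] rot [-3.142  0.     0.377] F [ 0.3 -0.7 -3. ] w 0.478
turn(5deg) [-0.    0.01  0.06] shift after turn cm [  8.49 -21.41   0.04] before turn [  8.6  -21.36   0.04]
```

play_rows:
  motion: "0 0 0 1.07 -2.67 0 0.7;0 0 0 1.07 -2.67 0 0.7;0 0 0 1.07 -2.67 0 0.7;0 0 0 1.07 -2.67 0 0.7;0 0 0 1.07 -2.67 0 0.7;0 0 0 1.08 -2.67 0 0.7;0 0 0 1.08 -2.67 0 0.7;0 0 0 1.08 -2.67 0 0.7"

```text
time_s: 42.08
eef_pos: [0.4192, 0.3513, 0.1564]
eef_rot: [-3.142, 0.0, 0.377]
force: [0.5, -0.4, -2.9]
width: 0.476
```

play_rows:
  motion: "0 0 0 0 0 0 0.7;0 0 0 0 0 0 0.7;0 0 0 0 0 0 0.7"

```text
time_s: 42.33
eef_pos: [0.4192, 0.3492, 0.1561]
eef_rot: [3.141, 0.001, 0.376]
force: [-0.7, -0.4, -3.2]
width: 0.476
```

play_rows:
  motion: "0 0 0 0 0 2 0.7;0 0 0 0 0 2.5 0.7;0 0 0 0 0 2.5 0.7;0 0 0 0 0 2.5 0.7;0 0 0 0 0 2 0.7;0 0 0 0 0 1 0.7;0 0 0 0 0 0.5 0.7;0 0 0 0 0 0 0.7"

```text
time_s: 43.0
eef_pos: [0.4194, 0.3488, 0.0261]
eef_rot: [3.141, 0.001, 0.374]
force: [0.4, 0.8, -3.1]
width: 0.478
```

play_rows:
  motion: "0 0 0 0 0 0.3 0.7;0 0 0 0 0 0.2 0.7;0 0 0 0 0 0.05 0.7;0 0 0 0 0 0 0.7;0 0 0 0 0 0 0.7"

```text
time_s: 43.42
eef_pos: [0.4198, 0.3504, 0.0218]
eef_rot: [-3.141, -0.001, 0.375]
force: [-0.6, -1.2, -2.9]
width: 0.476
```

play_rows:
  motion: "0 0 0 0 0 0.15 0.7;0 0 0 0 0 0 0.36;0 0 0 0 0 0 0.36;0 0 0 0 0 0 0.36;0 0 0 0 0 -2.5 0.36;0 0 0 0 0 -3.5 0.36;0 0 0 0 0 -3.5 0.36;0 0 0 0 0 -3.5 0.36"

```text
time_s: 44.08
eef_pos: [0.4193, 0.3497, 0.151]
eef_rot: [3.141, 0.001, 0.375]
force: [0.0, 0.3, -1.0]
width: 0.641
```

play_rows:
  motion: "0 0 0 -0.7 2.5 -1 0.3;0 0 0 -0.7 2.5 -1 0.3;0 0 0 -0.7 2.5 -1 0.3;0 0 0 -0.7 2.5 0 0.3;0 0 0 -0.7 2.5 0 0.3;0 0 0 -0.7 2.5 0 0.3;0 0 0 -0.7 2.5 0 0.3;0 0 0 -0.7 2.5 0 0.3"

```text
time_s: 44.75
eef_pos: [0.4407, 0.1422, 0.18]
eef_rot: [-3.141, -0.001, 0.375]
force: [0.9, 0.6, -0.7]
width: 0.699
```

play_rows:
  motion: "0 0 -0.97 0 0 0 0.3;0 0 -0.97 0 0 0 0.3;0 0 -0.97 0 0 0 0.3;0 0 -0.97 0 0 0 0.3;0 0 -0.97 0 0 0 0.3;0 0 -0.97 0 0 0 0.3;0 0 -0.97 0 0 0 0.3;0 0 -0.97 0 0 0 0.3"

```text
time_s: 45.42
eef_pos: [0.4407, 0.1434, 0.1799]
eef_rot: [3.141, -0.0, 1.056]
force: [0.2, -0.8, -0.1]
width: 0.703
```

play_rows:
  motion: "0 0 -0.97 0 0 0 0.3;0 0 -0.97 0 0 0 0.3;0 0 -0.97 0 0 0 0.3;0 0 -0.97 0 0 0 0.3;0 0 -0.97 0 0 0 0.3;0 0 -0.97 0 0 0 0.3;0 0 -0.97 0 0 0 0.3;0 0 -0.97 0 0 0 0.3"

```text
time_s: 46.08
eef_pos: [0.4407, 0.1434, 0.1799]
eef_rot: [3.141, -0.0, 1.733]
force: [0.6, 0.0, -0.7]
width: 0.698
```

play_rows:
  motion: "0 0 -0.97 0 0 0 0.3;0 0 -0.97 0 0 0 0.3;0 0 0 0 0 0 0.3;0 0 0 0 0 0 0.3"

```text
time_s: 46.42
eef_pos: [0.4408, 0.1433, 0.1798]
eef_rot: [3.141, -0.0, 1.896]
force: [-0.0, 0.0, 0.6]
width: 0.699
```

```bash
python3 - <<'E'
from h import *
s=st(); im=snap('top','r')
K,T=pose('top')
for c in [(.558,-.316),(.443,-.191)]: x,y,a=fit(im,K,T,c); go([x,y,.14],a)
for i,c in enumerate([(.456,.257),(.419,.35)]): fit(im,K,T,c,z=.045,a0=21,amax=20)
E
```

```text
t 46.42 pos [0.4408 0.1433 0.1798] rot [ 3.141 -0.     1.896] F [-0.   0.   0.6] w 0.699
fit x 0.5618 y -0.3163 axis 1.937 score 0.95
turn(5deg) [ 0.   -0.   -0.48] shift after turn cm [-47.25  -5.17   3.98] before turn [-47.42  -3.2    3.97]
fit x 0.4423 y -0.1923 axis 1.833 score 0.84
turn(5deg) [ 0.   -0.    0.72] shift after turn cm [-32.46  -8.54   3.98] before turn [-31.86 -10.57   3.97]
fit x 0.4313 y 0.2503 axis 0.192 score 0.62
fit x 0.4103 y 0.3702 axis 0.436 score 0.73
```

play_rows:
  motion: "0 0 0.72 0 0 0 0.3;0 0 0 -2.7 -0.71 0 0.3;0 0 0 -2.7 -0.71 0 0.3;0 0 0 -2.7 -0.71 0 0.3;0 0 0 -2.7 -0.71 0 0.3;0 0 0 -2.7 -0.71 0 0.3;0 0 0 -2.7 -0.71 0 0.3;0 0 0 -2.7 -0.71 0 0.3"

```text
time_s: 47.13
eef_pos: [0.442, -0.0533, 0.1799]
eef_rot: [3.141, -0.0, 1.833]
force: [0.6, 0.3, 0.5]
width: 0.705
```

play_rows:
  motion: "0 0 0 -2.7 -0.71 0 0.3;0 0 0 -2.7 -0.71 0 0.3;0 0 0 -2.7 -0.71 1 0.3;0 0 0 -2.7 -0.72 1 0.3;0 0 0 -2.76 -0.72 2 0.3;0 0 0 0 0 0 0.3;0 0 0 0 0 0 0.3;0 0 0 0 0 0 0.3"

```text
time_s: 47.8
eef_pos: [0.4431, -0.1918, 0.1396]
eef_rot: [-3.141, -0.001, 1.834]
force: [0.7, 0.6, 0.4]
width: 0.703
```

```bash
python3 - <<'E'
from h import *
s=st(); im=snap('wrist','t'); K,T=pose('wrist',s); x,y,a=fit(im,K,T,(.4433,-.191),a0=105,amax=15,show='t0'); go([x,y,.0115],a); tips('wrist',['cyl_a_mid'])
im=snap('top','t1'); K,T=pose('top')
for i,c in enumerate([(.456,.257),(.419,.35)]): fit(im,K,T,c,z=.045,a0=21,amax=20)
E
```

```text
t 47.8 pos [ 0.4431 -0.1918  0.1396] rot [-3.141e+00 -1.000e-03  1.834e+00] F [0.7 0.6 0.4] w 0.703
fit x 0.4481 y -0.2127 axis 1.833 score 0.67
turn(5deg) [ 0.   -0.    0.04] shift after turn cm [-2.19 -0.12 12.84] before turn [-2.2  -0.13 12.84]
cyl_a_mid []
fit x 0.4803 y 0.2353 axis 0.367 score 0.63
fit x 0.4098 y 0.3702 axis 0.436 score 0.72
```

```bash
python3 - <<'E'
import cv2,numpy as np
a=cv2.imread('pics/t.png'); b=cv2.imread('pics/t1.png')[165:275,85:215]
b=cv2.resize(b,(390,330),interpolation=cv2.INTER_CUBIC); b=cv2.copyMakeBorder(b,0,54,0,0,0)
cv2.imwrite('pics/u.png',np.hstack([a[:,60:460],b]))
E
```

```text
(no output)
```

View pics/u.png

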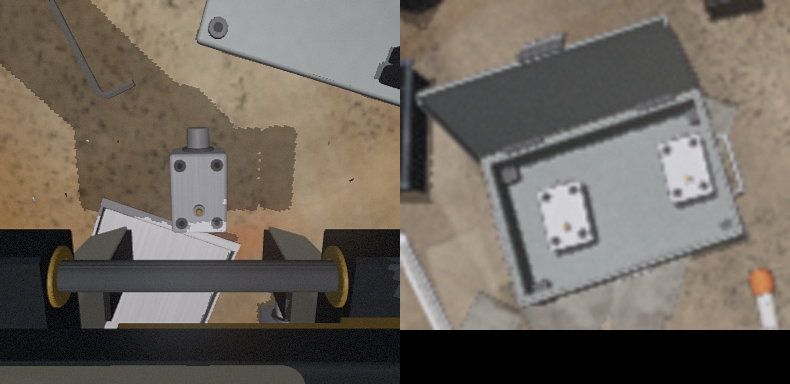

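```bash
python3 - <<'E'
from h import *
s=manip.sense(); K,T=pose('wrist',s)
P=ray([[258,151],[258,233],[258,192]],.04,K,T); print(P.round(4), np.linalg.norm(P[0]-P[1]))
go([P[2,0],P[2,1],.0115],1.833)
K,T=pose('top'); a=.375
for p in [(180,221),(140,237.3)]:
    w=ray([p],.045,K,T)[0,:2]-[.4465,.3075]; print(w@[np.cos(a),np.sin(a)],w@[-np.sin(a),np.cos(a)])
E
```

```text
[[ 0.4345 -0.1584  0.04  ]
 [ 0.4517 -0.2214  0.04  ]
 [ 0.4429 -0.1889  0.04  ]] 0.06529585803838307
turn(5deg) [ 0.01 -0.    0.05] shift after turn cm [ 0.23 -0.04 12.88] before turn [ 0.23 -0.06 12.88]
0.003139401425221185 -0.08075458186834295
-0.013303936522369888 0.04866145924477921
```

Twelve views used. Both sound cylinders lie inside the case: block 1 slid to case y ≈ −0.081 (limit 0.093), block 2 is at +0.049. Cylinder 3 is under the gripper, so I'll grasp it.

play_rows:
  motion: "0 0 0 0.15 -0.05 2.5 0.3;0 0 0 0 0 2.5 0.3;0 0 0 0 0 2.5 0.3;0 0 0 0 0 2.5 0.3;0 0 0 0 0 1.8 0.3;0 0 0 0 0 1 0.3;0 0 0 0 0 0 0.3;0 0 0 0 0 0 0.7"

```text
time_s: 48.62
eef_pos: [0.4426, -0.1905, 0.0121]
eef_rot: [3.142, -0.0, 1.836]
force: [0.8, 0.3, 0.6]
width: 0.663
```

play_rows:
  motion: "0 0 0 0 0 0 0.7;0 0 0 0 0 0 0.7;0 0 0 0 0 0 0.7;0 0 0 0 0 0 0.7"

```text
time_s: 48.95
eef_pos: [0.4434, -0.1912, 0.0129]
eef_rot: [3.139, 0.001, 1.836]
force: [-1.0, 0.3, 7.1]
width: 0.479
```

play_rows:
  motion: "0 0 0 0 0 -2 0.7;0 0 0 0 0 -2.5 0.7;0 0 0 0 0 -2.5 0.7;0 0 0 0 0 -2.5 0.7;0 0 0 0 0 -1 0.7;0 0 0 0 0 0 0.7;0 0 0 0 0 0 0.7;0 0 0 0 0 0 0.7"

```text
time_s: 49.62
eef_pos: [0.4412, -0.1903, 0.1154]
eef_rot: [-3.14, -0.001, 1.836]
force: [0.4, 0.1, -2.5]
width: 0.475
```

```bash
cat >> h.py <<'E'
def inhand(name,off=.027):
    s=st(); im=snap('wrist',name); K,T=pose('wrist',s); g=cv2.cvtColor(im,cv2.COLOR_RGB2GRAY)[:,245:272].mean(1); d=np.abs(np.diff(g)); d[:185]=0; d[212:]=0
    q=R.from_euler('xyz',s['eef_rot'])
    rows=np.argsort(d)[-4:]; print('rows',rows,d[rows].round()); 
    for r in (193,197,201,205): print(r,(q.inv().apply(ray([[258,r]],s['eef_pos'][2]+off,K,T)[0]-s['eef_pos'])*1000).round(1))
    go([.5925,-.026,.11],1.56)
E
python3 -c "
from h import *
inhand('v')"
```

```text
t 49.62 pos [ 0.4412 -0.1903  0.1154] rot [-3.140e+00 -1.000e-03  1.836e+00] F [ 0.4  0.1 -2.5] w 0.475
rows [189 200 198 186] [15. 15. 16. 52.]
193 [ 34.8  -0.7 -27. ]
197 [ 33.2  -0.7 -27. ]
201 [ 31.5  -0.7 -27. ]
205 [ 29.9  -0.7 -27. ]
turn(5deg) [-0.03 -0.01  3.16] shift after turn cm [16.6  14.97  0.52] before turn [11.9  18.92  0.49]
```

play_rows:
  motion: "0 0 0.79 0 0 0 0.7;0 0 0.79 0 0 0 0.7;0 0 0.79 0 0 0 0.7;0 0 0.79 0 0 0 0.7;0 0 0 0 0 0 0.7"

```text
time_s: 50.08
eef_pos: [0.4412, -0.1906, 0.1152]
eef_rot: [-3.139, -0.0, 1.557]
force: [-0.2, 0.4, -2.2]
width: 0.481
```

play_rows:
  motion: "0 0 0 2.07 1.87 0 0.7;0 0 0 2.07 1.87 0 0.7;0 0 0 2.07 1.87 0 0.7;0 0 0 2.07 1.87 0 0.7;0 0 0 2.08 1.87 0 0.7;0 0 0 2.08 1.87 0 0.7;0 0 0 2.08 1.87 0 0.7;0 0 0 2.08 1.87 0 0.7"

```text
time_s: 50.75
eef_pos: [0.5936, -0.0254, 0.1152]
eef_rot: [-3.139, 0.0, 1.562]
force: [0.0, 0.1, -2.5]
width: 0.477
```

play_rows:
  motion: "0 0 0 0 0 0 0.7;0 0 0 0 0 0 0.7;0 0 0 0 0 0 0.7;0 0 0 0 0 0 0.7"

```text
time_s: 51.08
eef_pos: [0.5924, -0.028, 0.1158]
eef_rot: [-3.139, 0.001, 1.559]
force: [-1.0, 0.4, -2.8]
width: 0.479
```

play_rows:
  motion: "0 0 0 0.2 0.05 2 0.7;0 0 0 0 0 2 0.7;0 0 0 0 0 1.7 0.7;0 0 0 0 0 0.9 0.7;0 0 0 0 0 0.7 0.7;0 0 0 0 0 0.3 0.7;0 0 0 0 0 0 0.7;0 0 0 0 0 0 0.7"

```text
time_s: 51.75
eef_pos: [0.5948, -0.0249, 0.0414]
eef_rot: [3.141, 0.0, 1.56]
force: [-0.5, 0.5, -2.3]
width: 0.476
```

play_rows:
  motion: "0 0 0 0 0 0.3 0.7;0 0 0 0 0 0.1 0.7;0 0 0 0 0 0 0.7;0 0 0 0 0 0 0.7"

```text
time_s: 52.08
eef_pos: [0.5946, -0.0245, 0.037]
eef_rot: [3.141, -0.0, 1.56]
force: [0.3, -0.2, -2.1]
width: 0.48
```

play_rows:
  motion: "0 0 0 0 -0.1 0.1 0.7;0 0 0 0 0 0.1 0.7;0 0 0 0 0 0 0.3;0 0 0 0 0 0 0.3;0 0 0 0 0 0 0.3;0 0 0 0 0 -2 0.3;0 0 0 0 0 -3 0.3;0 0 0 0 0 -3 0.3"

```text
time_s: 52.75
eef_pos: [0.5923, -0.0247, 0.1147]
eef_rot: [-3.139, 0.0, 1.56]
force: [0.6, 0.0, -0.0]
width: 0.698
```

play_rows:
  motion: "0 0 0 2.6 -2.3 -2 0.6;0 0 0 2.6 -2.3 0 1;0 0 0 2.6 -2.3 0 1;0 0 0 2.6 -2.3 0 1;0 0 0 2.6 -2.3 0 1;0 0 0 2.6 -2.3 0 1;0 0 0 0 0 0 1;0 0 0 0 0 0 1"

```text
time_s: 53.42
eef_pos: [0.4559, 0.135, 0.135]
eef_rot: [3.142, -0.001, 1.565]
force: [1.3, -1.7, -0.8]
width: 0.169
```

play_rows:
  motion: "0 0 0 0 0 2 1;0 0 0 0 0 2.5 1;0 0 0 0 0 2 1;0 0 0 0 0 1.1 1;0 0 0 0 0 0 1;0 0 0 -1 0 0 1;0 0 0 -1 0 0 1;0 0 0 -1 0 0 1"

```text
time_s: 54.08
eef_pos: [0.4576, 0.1017, 0.0598]
eef_rot: [3.14, -0.0, 1.559]
force: [-0.2, 2.1, 0.3]
width: 0.005
```

play_rows:
  motion: "0 0 0 -1 0 0 1;0 0 0 -1 0 0 1;0 0 0 -1 0 0 1;0 0 0 -0.5 0 0 1;0 0 0 0 0 0 1;0 0 0 0 0 0 1"

```text
time_s: 54.58
eef_pos: [0.4564, 0.0677, 0.0589]
eef_rot: [3.141, -0.0, 1.559]
force: [-1.4, 1.6, 0.3]
width: 0.002
```

play_rows:
  motion: "0 0 0 -0.4 0 0 1;0 0 0 -0.3 0 0 1;0 0 0 -0.3 0 0 1;0 0 0 0 0 0 1;0 0 0 0 0 0 1"

```text
time_s: 55.0
eef_pos: [0.4558, 0.0583, 0.0586]
eef_rot: [-3.141, -0.0, 1.56]
force: [-2.0, 3.0, 1.4]
width: 0.006
```

play_rows:
  motion: "0 0 0 -0.3 0 0 1;0 0 0 -0.2 0 0 1;0 0 0 0 0 0 1;0 0 0 0 0 0 1"

```text
time_s: 55.33
eef_pos: [0.4556, 0.0532, 0.0586]
eef_rot: [-3.141, -0.0, 1.56]
force: [-3.3, 3.9, 2.1]
width: 0.004
```

play_rows:
  motion: "0 0 0 -0.2 0 0 1;0 0 0 0 0 0 1;0 0 0 0 0 0 1"

```text
time_s: 55.58
eef_pos: [0.4556, 0.0517, 0.0586]
eef_rot: [-3.141, -0.001, 1.561]
force: [-2.6, 5.5, 1.7]
width: 0.007
```

Becoming firm near 0.051, the binding point.

play_rows:
  motion: "0 0 0 -0.2 0 0 1;0 0 0 0 0 0 1;0 0 0 0 0 0 1"

```text
time_s: 55.83
eef_pos: [0.4555, 0.0511, 0.0586]
eef_rot: [-3.141, -0.002, 1.562]
force: [-3.0, 8.9, 0.6]
width: 0.006
```

play_rows:
  motion: "0 0 0 -0.2 0 0 1;0 0 0 0 0 0 1;0 0 0 0 0 0 1"

```text
time_s: 56.08
eef_pos: [0.4555, 0.0504, 0.0586]
eef_rot: [-3.141, -0.003, 1.563]
force: [-3.4, 12.8, 1.6]
width: 0.002
```

play_rows:
  motion: "0 0 0 2 0 0 1;0 0 0 3 0 0 1;0 0 0 3 0 0 1;0 0 0 0.5 0 0 1;0 0 0 0 0 -2.5 0.7;0 0 0 0 0 -2.5 0.3;0 0 0 0 0 -2.5 0.3;0 0 0 0 0 0 0.3"

```text
time_s: 56.75
eef_pos: [0.4611, 0.1319, 0.1379]
eef_rot: [3.133, -0.002, 1.559]
force: [0.4, -0.1, 0.2]
width: 0.247
```

play_rows:
  motion: "0 0 0 -2.6 2.28 0 0.3;0 0 0 -2.6 2.28 0 0.3;0 0 0 -2.6 2.28 0 0.3;0 0 0 -2.6 2.28 0 0.3;0 0 0 -2.6 2.28 0 0.3;0 0 0 -2.6 2.28 0 0.3;0 0 0 0 0 0 0.3;0 0 0 0 0 0 0.3"

```text
time_s: 57.42
eef_pos: [0.593, -0.0297, 0.1332]
eef_rot: [3.141, 0.003, 1.555]
force: [0.3, -0.1, -0.6]
width: 0.7
```

play_rows:
  motion: "0 0 0 0 0 0 0.3;0 0 0 0 0 0 0.3;0 0 0 0 0 0 0.3"

```text
time_s: 57.67
eef_pos: [0.5913, -0.0241, 0.1335]
eef_rot: [-3.141, -0.001, 1.562]
force: [-0.1, 0.3, -0.2]
width: 0.701
```

```bash
python3 - <<'E'
from h import *
s=st(); go([.5935,-.028,.036],1.56); im=snap('wrist','w'); K,T=pose('wrist',s); fit(im,K,T,(.591,-.028),z=.062,amax=5)
E
```

```text
t 57.67 pos [ 0.5913 -0.0241  0.1335] rot [-3.141e+00 -1.000e-03  1.562e+00] F [-0.1  0.3 -0.2] w 0.701
turn(5deg) [-0.01 -0.01  0.02] shift after turn cm [-0.39  0.22  9.75] before turn [-0.4   0.23  9.75]
fit x 0.5943 y -0.0302 axis 1.553 score 0.55
```

play_rows:
  motion: "0 0 0 -0.4 0.2 2 0.3;0 0 0 0 0 2.5 0.3;0 0 0 0 0 2.5 0.3;0 0 0 0 0 1.9 0.3;0 0 0 0 0 0.8 0.3;0 0 0 0 0 0 0.3;0 0 0 0 0 0 0.7;0 0 0 0 0 0 0.7"

```text
time_s: 58.38
eef_pos: [0.5951, -0.0294, 0.0381]
eef_rot: [3.139, -0.0, 1.56]
force: [-0.6, -0.5, 0.4]
width: 0.605
```

play_rows:
  motion: "0 0 0 0 0 0 0.7;0 0 0 0 0 0 0.7;0 0 0 0 0 -2 0.7;0 0 0 0 0 -2.5 0.7;0 0 0 0 0 -2.5 0.7;0 0 0 0 0 -2.5 0.7;0 0 0 0 0 -1.5 0.7;0 0 0 0 0 0 0.7"

```text
time_s: 59.05
eef_pos: [0.5967, -0.0298, 0.1509]
eef_rot: [3.134, -0.001, 1.56]
force: [0.3, -0.2, -2.0]
width: 0.479
```

play_rows:
  motion: "0 0 0 -2.61 -1.23 0 0.7;0 0 0 -2.61 -1.23 0 0.7;0 0 0 -2.61 -1.23 0 0.7;0 0 0 -2.61 -1.23 0 0.7;0 0 0 -2.61 -1.23 0 0.7;0 0 0 -2.61 -1.23 0 0.7;0 0 0 -2.61 -1.23 0 0.7"

```text
time_s: 59.63
eef_pos: [0.5043, -0.2121, 0.1456]
eef_rot: [-3.14, -0.0, 1.56]
force: [0.8, 0.5, -2.4]
width: 0.48
```

play_rows:
  motion: "0 0 0 -2.61 -1.23 0 0.7;0 0 0 -2.61 -1.23 0 0.7;0 0 0 -2.61 -1.23 0 0.7;0 0 0 -2.61 -1.23 0 0.7;0 0 0 -2.61 -1.23 0 0.7;0 0 0 -2.61 -1.23 0 0.7;0 0 0 -2.61 -1.23 0 0.7;0 0 0.8 0 0 0 0.7"

```text
time_s: 60.3
eef_pos: [0.4122, -0.3999, 0.1463]
eef_rot: [-3.139, 0.005, 1.482]
force: [-1.9, -1.1, -2.5]
width: 0.474
```

play_rows:
  motion: "0 0 0 0 0 0 0.7;0 0 0 0 0 0 0.7;0 0 0 0 0 0 0.7"

```text
time_s: 60.55
eef_pos: [0.4182, -0.3914, 0.1458]
eef_rot: [-3.141, -0.002, 1.493]
force: [0.8, 0.5, -2.3]
width: 0.471
```

```bash
python3 - <<'E'
from h import *
s=st(); print(s['joints'].round(2)); go([.417,-.391,.0175],1.49); snap('wrist','x'); tips('wrist',['tray_floor']); snap('top','x1');tips('top',['tray_floor'])
E
```

```text
t 60.55 pos [ 0.4182 -0.3914  0.1458] rot [-3.141e+00 -2.000e-03  1.493e+00] F [ 0.8  0.5 -2.3] w 0.471
[ 0.32  0.46  0.49  1.84 -0.27  0.9   0.86]
turn(5deg) [-0.01 -0.02  0.04] shift after turn cm [ 0.03 -0.12 12.83] before turn [ 1.000e-02 -1.100e-01  1.283e+01]
tray_floor [([0.426, -0.338, 0.003], 0.8)]
tray_floor [([0.424, -0.34, 0.003], 0.88)]
```

play_rows:
  motion: "0 0 0 0 0.1 2 0.7;0 0 0 0 0 2.5 0.7;0 0 0 0 0 2.5 0.7;0 0 0 0 0 2.5 0.7;0 0 0 0 0 1.8 0.7;0 0 0 0 0 0.8 0.7;0 0 0 0 0 0.4 0.7;0 0 0 0 0 0 0.7"

```text
time_s: 61.42
eef_pos: [0.4188, -0.3929, 0.0214]
eef_rot: [-3.141, -0.0, 1.491]
force: [-0.1, -0.1, -2.3]
width: 0.476
```

play_rows:
  motion: "0 0 0 0 0 0.1 0.7;0 0 0 0 0 0 0.7"

```text
time_s: 61.58
eef_pos: [0.4197, -0.3939, 0.0219]
eef_rot: [3.14, 0.001, 1.49]
force: [-0.2, -0.6, -2.6]
width: 0.477
```

play_rows:
  motion: "0 0 0 0 0 0.2 0.7;0 0 0 0 0 0.15 0.7;0 0 0 0 0 0 0.36;0 0 0 0 0 0 0.36;0 0 0 0 0 0 0.36;0 0 0 0 0 -2 0.36;0 0 0 0 0 -3.5 0.36;0 0 0 0 0 -3.5 0.36"

```text
time_s: 62.25
eef_pos: [0.4177, -0.3924, 0.1071]
eef_rot: [-3.139, -0.001, 1.49]
force: [1.3, -0.6, -0.5]
width: 0.641
```

play_rows:
  motion: "0 0 -0.84 0 0 -3 0.3;0 0 -0.84 0 0 0 0.3;0 0 -0.84 0 0 0 0.3;0 0 -0.84 0 0 0 0.3;0 0 -0.84 0 0 0 0.3;0 0 -0.84 0 0 0 0.3"

```text
time_s: 62.75
eef_pos: [0.4189, -0.3932, 0.1375]
eef_rot: [3.141, 0.0, 1.934]
force: [0.9, -0.5, 0.4]
width: 0.703
```

play_rows:
  motion: "0 0 0 0.37 2.67 0 0.3;0 0 0 0.37 2.67 0 0.3;0 0 0 0.37 2.67 0 0.3;0 0 0 0.37 2.67 0 0.3;0 0 0 0.37 2.67 0 0.3;0 0 0 0.37 2.67 0 0.3;0 0 0 0 0 0 0.3;0 0 0 0 0 0 0.3"

```text
time_s: 63.42
eef_pos: [0.5627, -0.314, 0.1369]
eef_rot: [3.141, -0.0, 1.934]
force: [0.3, -0.6, -0.1]
width: 0.701
```

play_rows:
  motion: "0 0 0 0 0 0 0.3;0 0 0 0 0 0 0.3"

```text
time_s: 63.58
eef_pos: [0.5596, -0.3173, 0.1372]
eef_rot: [-3.141, 0.0, 1.928]
force: [-0.2, 0.1, -0.5]
width: 0.701
```

```bash
python3 - <<'E'
from h import *
s=st(); im=snap('wrist','y'); K,T=pose('wrist',s); x,y,a=fit(im,K,T,(.56,-.316),a0=110,amax=15,show='y0'); go([x,y,.0115],a); tips('wrist',['cyl_a_mid'])
im=snap('top','y1'); K,T=pose('top'); cyls('top')
cv2.imwrite('pics/yy.png',np.hstack([cv2.imread('pics/y.png')[:,60:460],cv2.resize(im[200:320,290:420,::-1],(390,384))]))
E
```

```text
t 63.58 pos [ 0.5596 -0.3173  0.1372] rot [-3.141  0.     1.928] F [-0.2  0.1 -0.5] w 0.701
fit x 0.5638 y -0.3157 axis 1.920 score 0.77
turn(5deg) [-0.01  0.    0.09] shift after turn cm [1.000e-02 4.500e-01 1.258e+01] before turn [1.000e-02 4.600e-01 1.258e+01]
cyl_a_mid []
0.67 px 140.0 237.0 n 376 cen [0.417 0.348] rect [418. 348.] [72. 51.] 21
0.39 px 257.0 129.0 n 258 cen [0.802 0.03 ] rect [801.  31.] [71. 42.] 6
0.17 px 284.0 133.0 n 369 cen [ 0.8   -0.058] rect [802. -60.] [82. 68.] 6
```

View pics/yy.png

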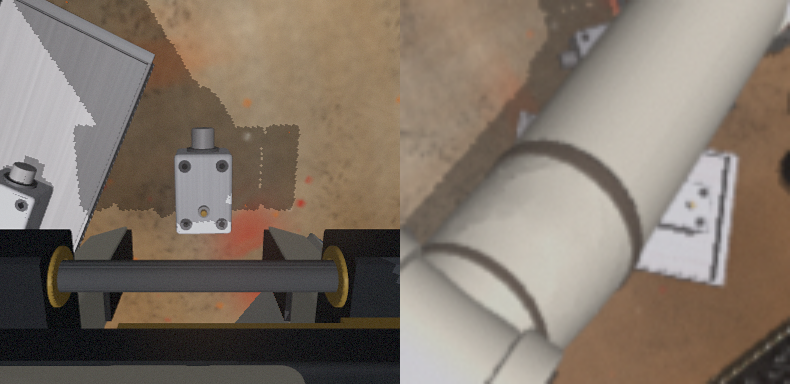

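Thirteen views used. Cylinder 4 is framed at (203,193) and cylinder 3 lies in the tray.

play_rows:
  motion: "0 0 0 0.1 0.4 2.5 0.3;0 0 0 0 0 2.5 0.3;0 0 0 0 0 2.5 0.3;0 0 0 0 0 2.5 0.3;0 0 0 0 0 1.6 0.3;0 0 0 0 0 0.9 0.3;0 0 0 0 0 0 0.3;0 0 0 0 0 0 0.7"

```text
time_s: 64.45
eef_pos: [0.5642, -0.3141, 0.0124]
eef_rot: [-3.141, -0.0, 1.929]
force: [0.9, -0.2, -1.0]
width: 0.666
```

play_rows:
  motion: "0 0 0 0 0 0 0.7;0 0 0 0 0 0 0.7;0 0 0 0 0 0 0.7;0 0 0 0 0 0 0.7"

```text
time_s: 64.78
eef_pos: [0.5649, -0.3145, 0.0137]
eef_rot: [3.141, 0.002, 1.93]
force: [-2.2, 0.7, 6.4]
width: 0.473
```

play_rows:
  motion: "0 0 0 0 0 -2 0.7;0 0 0 0 0 -2.5 0.7;0 0 0 0 0 -2.5 0.7;0 0 0 0 0 -2.5 0.7;0 0 0 0 0 -1 0.7;0 0 0 0 0 0 0.7;0 0 0 0 0 0 0.7;0 0 0 0 0 0 0.7"

```text
time_s: 65.45
eef_pos: [0.5633, -0.3128, 0.1153]
eef_rot: [-3.14, -0.002, 1.93]
force: [-0.8, -0.2, -2.0]
width: 0.472
```

```bash
python3 -c "
from h import *
inhand('z')"
```

```text
t 65.45 pos [ 0.5633 -0.3128  0.1153] rot [-3.14e+00 -2.00e-03  1.93e+00] F [-0.8 -0.2 -2. ] w 0.472
rows [199 186 189 187] [15. 21. 21. 50.]
193 [ 34.9  -0.7 -26.9]
197 [ 33.2  -0.7 -26.9]
201 [ 31.6  -0.7 -26.9]
205 [ 30.   -0.7 -26.9]
turn(5deg) [-0.03 -0.03  4.24] shift after turn cm [28.71  2.64  0.5 ] before turn [25.81 12.84  0.54]
```

Centred. Turn, then on to the nest.

play_rows:
  motion: "0 0 0.85 0 0 0 0.7;0 0 0.85 0 0 0 0.7;0 0 0.85 0 0 0 0.7;0 0 0.85 0 0 0 0.7;0 0 0.84 0 0 0 0.7;0 0 0 0 0 0 0.7"

```text
time_s: 66.0
eef_pos: [0.5633, -0.313, 0.1151]
eef_rot: [-3.138, -0.001, 1.557]
force: [-0.1, -0.8, -3.0]
width: 0.472
```

play_rows:
  motion: "0 0 0 2.87 0.26 0 0.7;0 0 0 2.87 0.26 0 0.7;0 0 0 2.87 0.26 0 0.7;0 0 0 2.87 0.26 0 0.7;0 0 0 2.87 0.26 0 0.7;0 0 0 2.87 0.26 0 0.7;0 0 0 2.87 0.26 0 0.7;0 0 0 2.87 0.26 0 0.7"

```text
time_s: 66.67
eef_pos: [0.5869, -0.0829, 0.1161]
eef_rot: [-3.14, 0.0, 1.562]
force: [0.6, 0.1, -2.6]
width: 0.476
```

play_rows:
  motion: "0 0 0 2.87 0.26 0 0.7;0 0 0 2.87 0.26 0 0.7;0 0 0 0 0 0 0.7;0 0 0 0 0 0 0.7;0 0 0 0 0 0 0.7;0 0 0 0 0 0 0.7"

```text
time_s: 67.17
eef_pos: [0.5929, -0.0288, 0.1167]
eef_rot: [-3.141, 0.001, 1.559]
force: [-0.2, -0.5, -2.2]
width: 0.478
```

play_rows:
  motion: "0 0 0 0.25 -0.1 2 0.7;0 0 0 0 0 2 0.7;0 0 0 0 0 1.7 0.7;0 0 0 0 0 0.9 0.7;0 0 0 0 0 0.7 0.7;0 0 0 0 0 0.3 0.7;0 0 0 0 0 0 0.7;0 0 0 0 0 0 0.7"

```text
time_s: 67.83
eef_pos: [0.5931, -0.025, 0.0418]
eef_rot: [3.141, 0.0, 1.559]
force: [-0.4, 0.3, -4.1]
width: 0.476
```

play_rows:
  motion: "0 0 0 0 0 0.3 0.7;0 0 0 0 0 0.1 0.7;0 0 0 0 0 0 0.7;0 0 0 0 0 0 0.7"

```text
time_s: 68.17
eef_pos: [0.5927, -0.0244, 0.0375]
eef_rot: [3.141, -0.0, 1.56]
force: [-0.3, 0.9, -1.4]
width: 0.478
```

play_rows:
  motion: "0 0 0 0 0 0.1 0.7;0 0 0 0 0 0.1 0.7;0 0 0 0 0 0 0.3;0 0 0 0 0 0 0.3;0 0 0 0 0 0 0.3;0 0 0 0 0 -2 0.3;0 0 0 0 0 -3 0.3;0 0 0 0 0 -3 0.3"

```text
time_s: 68.83
eef_pos: [0.5916, -0.0247, 0.1152]
eef_rot: [-3.139, 0.0, 1.56]
force: [1.0, 0.6, 0.3]
width: 0.696
```

play_rows:
  motion: "0 0 0 2.6 -2.3 -2 0.6;0 0 0 2.6 -2.3 0 1;0 0 0 2.6 -2.3 0 1;0 0 0 2.6 -2.3 0 1;0 0 0 2.6 -2.3 0 1;0 0 0 2.6 -2.3 0 1;0 0 0 0 0 0 1;0 0 0 0 0 0 1"

```text
time_s: 69.5
eef_pos: [0.4551, 0.1351, 0.1354]
eef_rot: [-3.141, -0.001, 1.565]
force: [-0.1, -0.3, -0.2]
width: 0.17
```

play_rows:
  motion: "0 0 0 0 0 2 1;0 0 0 0 0 2.5 1;0 0 0 0 0 2 1;0 0 0 0 0 1.1 1;0 0 0 0 0 0 1;0 0 0 -1 0 0 1;0 0 0 -1 0 0 1;0 0 0 -1 0 0 1"

```text
time_s: 70.17
eef_pos: [0.4568, 0.1017, 0.0603]
eef_rot: [3.14, -0.001, 1.559]
force: [-1.2, 0.9, 0.1]
width: 0.004
```

play_rows:
  motion: "0 0 0 -1 0 0 1;0 0 0 -1 0 0 1;0 0 0 -1 0 0 1;0 0 0 -0.5 0 0 1;0 0 0 0 0 0 1;0 0 0 0 0 0 1"

```text
time_s: 70.67
eef_pos: [0.4558, 0.0678, 0.0594]
eef_rot: [3.141, -0.0, 1.559]
force: [-1.1, 1.5, 0.9]
width: 0.003
```

play_rows:
  motion: "0 0 0 -0.4 0 0 1;0 0 0 -0.3 0 0 1;0 0 0 -0.3 0 0 1;0 0 0 0 0 0 1;0 0 0 0 0 0 1"

```text
time_s: 71.08
eef_pos: [0.4551, 0.0583, 0.0591]
eef_rot: [-3.141, -0.0, 1.56]
force: [-1.9, 3.3, 1.1]
width: 0.004
```

play_rows:
  motion: "0 0 0 -0.3 0 0 1;0 0 0 -0.3 0 0 1;0 0 0 0 0 0 1;0 0 0 0 0 0 1"

```text
time_s: 71.42
eef_pos: [0.4549, 0.0521, 0.0591]
eef_rot: [-3.141, -0.0, 1.56]
force: [-3.1, 3.0, 1.1]
width: 0.001
```

play_rows:
  motion: "0 0 0 -0.2 0 0 1;0 0 0 0 0 0 1;0 0 0 0 0 0 1"

```text
time_s: 71.67
eef_pos: [0.4549, 0.0512, 0.0591]
eef_rot: [-3.141, -0.001, 1.561]
force: [-2.8, 7.0, 1.9]
width: 0.001
```

Binding again. Firm it up and take it to the tray.

play_rows:
  motion: "0 0 0 -0.2 0 0 1;0 0 0 -0.15 0 0 1;0 0 0 0 0 0 1;0 0 0 0 0 0 1"

```text
time_s: 72.0
eef_pos: [0.4548, 0.0502, 0.0591]
eef_rot: [-3.14, -0.003, 1.563]
force: [-2.7, 13.3, 0.5]
width: 0.004
```

play_rows:
  motion: "0 0 0 2 0 0 1;0 0 0 3 0 0 1;0 0 0 3 0 0 1;0 0 0 0.5 0 0 1;0 0 0 0 0 -2.5 0.7;0 0 0 0 0 -2.5 0.3;0 0 0 0 0 -2.5 0.3;0 0 0 0 0 0 0.3"

```text
time_s: 72.67
eef_pos: [0.4604, 0.1314, 0.1384]
eef_rot: [3.133, -0.002, 1.559]
force: [0.8, 0.3, 0.9]
width: 0.242
```

play_rows:
  motion: "0 0 0 -2.6 2.28 0 0.3;0 0 0 -2.6 2.28 0 0.3;0 0 0 -2.6 2.28 0 0.3;0 0 0 -2.6 2.28 0 0.3;0 0 0 -2.6 2.28 0 0.3;0 0 0 -2.6 2.28 0 0.3;0 0 0 0 0 0 0.3;0 0 0 0 0 0 0.3"

```text
time_s: 73.33
eef_pos: [0.5923, -0.0301, 0.1337]
eef_rot: [3.141, 0.003, 1.555]
force: [-0.4, 0.2, -0.2]
width: 0.697
```

play_rows:
  motion: "0 0 0 0 0 0 0.3;0 0 0 0 0 0 0.3;0 0 0 0 0 0 0.3"

```text
time_s: 73.58
eef_pos: [0.5906, -0.0245, 0.134]
eef_rot: [-3.141, -0.001, 1.562]
force: [0.4, -0.2, -0.5]
width: 0.699
```

```bash
python3 - <<'E'
from h import *
s=st(); go([.5935,-.028,.036],1.56); im=snap('wrist','w2'); K,T=pose('wrist',s); fit(im,K,T,(.591,-.028),z=.062,amax=5)
E
```

```text
t 73.58 pos [ 0.5906 -0.0245  0.134 ] rot [-3.141e+00 -1.000e-03  1.562e+00] F [ 0.4 -0.2 -0.5] w 0.699
turn(5deg) [-0.01 -0.01  0.02] shift after turn cm [-0.34  0.29  9.8 ] before turn [-0.35  0.29  9.8 ]
fit x 0.5927 y -0.0297 axis 1.501 score 0.58
```

play_rows:
  motion: "0 0 0 -0.35 0.2 2 0.3;0 0 0 0 0 2.5 0.3;0 0 0 0 0 2.5 0.3;0 0 0 0 0 1.9 0.3;0 0 0 0 0 0.8 0.3;0 0 0 0 0 0 0.3;0 0 0 0 0 0 0.7;0 0 0 0 0 0 0.7"

```text
time_s: 74.3
eef_pos: [0.5944, -0.0294, 0.0386]
eef_rot: [3.139, -0.0, 1.56]
force: [0.5, 0.3, 0.0]
width: 0.605
```

play_rows:
  motion: "0 0 0 0 0 0 0.7;0 0 0 0 0 0 0.7;0 0 0 0 0 -2 0.7;0 0 0 0 0 -2.5 0.7;0 0 0 0 0 -2.5 0.7;0 0 0 0 0 -2.5 0.7;0 0 0 0 0 -1.5 0.7;0 0 0 0 0 0 0.7"

```text
time_s: 74.97
eef_pos: [0.596, -0.0298, 0.1514]
eef_rot: [3.134, -0.001, 1.56]
force: [-0.1, -0.6, -2.0]
width: 0.475
```

play_rows:
  motion: "0 0 0 -2.44 -1.48 0 0.7;0 0 0 -2.44 -1.48 0 0.7;0 0 0 -2.44 -1.48 0 0.7;0 0 0 -2.44 -1.48 0 0.7;0 0 0 -2.44 -1.48 0 0.7;0 0 0 -2.44 -1.48 0 0.7"

```text
time_s: 75.47
eef_pos: [0.5012, -0.1756, 0.1461]
eef_rot: [-3.14, -0.0, 1.56]
force: [-0.6, 0.3, -2.9]
width: 0.479
```

play_rows:
  motion: "0 0 0 -2.44 -1.48 0 0.7;0 0 0 -2.44 -1.48 0 0.7;0 0 0 -2.44 -1.48 0 0.7;0 0 0 -2.44 -1.48 0 0.7;0 0 0 -2.44 -1.48 0 0.7;0 0 0.8 0 0 0 0.7;0 0 0 0 0 0 0.7;0 0 0 0 0 0 0.7"

```text
time_s: 76.13
eef_pos: [0.427, -0.2956, 0.1463]
eef_rot: [-3.14, -0.001, 1.491]
force: [0.5, 0.0, -1.9]
width: 0.475
```

play_rows:
  motion: "0 0 0 0 0 0 0.7;0 0 0 0 0 0 0.7;0 0 0 0 0 0 0.7"

```text
time_s: 76.38
eef_pos: [0.4281, -0.2951, 0.147]
eef_rot: [-3.141, -0.0, 1.493]
force: [-0.6, 0.4, -1.4]
width: 0.475
```

```bash
python3 - <<'E'
from h import *
s=st(); go([.427,-.294,.018],1.49)
E
```

```text
t 76.38 pos [ 0.4281 -0.2951  0.147 ] rot [-3.141 -0.     1.493] F [-0.6  0.4 -1.4] w 0.475
turn(5deg) [-0.   -0.    0.03] shift after turn cm [ 0.1  -0.12 12.9 ] before turn [ 0.1  -0.12 12.9 ]
```

play_rows:
  motion: "0 0 0 0.1 -0.1 2 0.7;0 0 0 0 0 2.5 0.7;0 0 0 0 0 2.5 0.7;0 0 0 0 0 2.5 0.7;0 0 0 0 0 1.8 0.7;0 0 0 0 0 0.8 0.7;0 0 0 0 0 0.4 0.7;0 0 0 0 0 0.2 0.7"

```text
time_s: 77.05
eef_pos: [0.4269, -0.295, 0.0201]
eef_rot: [-3.141, -0.0, 1.491]
force: [0.7, -0.7, -2.4]
width: 0.473
```

play_rows:
  motion: "0 0 0 0 0 0.1 0.7;0 0 0 0 0 0.1 0.7;0 0 0 0 0 0 0.7;0 0 0 0 0 0 0.36;0 0 0 0 0 0 0.36;0 0 0 0 0 0 0.36;0 0 0 0 0 -2 0.36;0 0 0 0 0 -3.5 0.36"

```text
time_s: 77.72
eef_pos: [0.4242, -0.2935, 0.0711]
eef_rot: [-3.135, -0.002, 1.49]
force: [0.6, 0.7, 1.0]
width: 0.642
```

play_rows:
  motion: "0 0 0 0 0 -3.5 0.36;0 0 0 0 0 -3 0.6;0 0 0 3 0.2 -3 1;0 0 0 3 0.2 0 1;0 0 0 3 0.2 0 1;0 0 0 3 0.2 0 1;0 0 0 3 0.2 0 1;0 0 0 3 0.2 0 1"

```text
time_s: 78.38
eef_pos: [0.4532, -0.1157, 0.1681]
eef_rot: [3.14, -0.0, 1.49]
force: [0.2, -0.4, -0.4]
width: 0.181
```

play_rows:
  motion: "0 0 0 3 -0.5 0 1;0 0 0 3 -0.5 0 1;0 0 0 3 -0.5 0 1;0 0 0 3 -0.5 0 1;0 0 0 3 -0.5 0 1;0 0 0 0 0 0 1;0 0 0 0 0 0 1;0 0 0 0 0 0 1"

```text
time_s: 79.05
eef_pos: [0.4403, 0.0339, 0.1678]
eef_rot: [3.141, 0.0, 1.49]
force: [-1.0, -1.2, 0.0]
width: 0.005
```

```bash
python3 - <<'E'
from h import *
s=st(); im=snap('top','A'); K,T=pose('top'); a=snap('scene','A1')
tips('top',['tray_floor','case_floor','lid_hinge','lid_edge','clasp_hinge','clasp_tip']); tips('scene',['lid_hinge','lid_edge','clasp_hinge','clasp_tip'])
for c in [(.419,-.393),(.427,-.294)]: fit(im,K,T,c,z=.043,rad=.06)
cv2.imwrite('pics/AA.png',np.vstack([cv2.resize(im[150:310,85:415,::-1],(792,384),interpolation=cv2.INTER_CUBIC),cv2.resize(a[95:215,120:350,::-1],(792,413))[:200]]))
E
```

```text
t 79.05 pos [0.4403 0.0339 0.1678] rot [3.141 0.    1.49 ] F [-1.  -1.2  0. ] w 0.005
tray_floor [([0.424, -0.339, 0.002], 0.91)]
case_floor [([0.446, 0.308, 0.004], 0.61)]
lid_hinge [([0.517, 0.337, 0.062], 0.61), ([0.421, 0.352, 0.028], 0.55), ([0.444, 0.308, 0.006], 0.23)]
lid_edge [([0.553, 0.352, 0.213], 0.95)]
clasp_hinge [([0.423, -0.337, 0.001], 0.55)]
clasp_tip [([0.574, 0.362, 0.174], 0.39), ([0.676, 0.031, 0.039], 0.29)]
lid_hinge [([0.515, 0.334, 0.064], 0.72)]
lid_edge [([0.55, 0.353, 0.213], 0.69), ([0.424, -0.291, 0.021], 0.57)]
clasp_hinge [([0.55, 0.349, 0.215], 0.52)]
clasp_tip [([0.514, 0.334, 0.063], 0.63)]
fit x 0.4153 y -0.3938 axis 1.536 score 0.59
fit x 0.4123 y -0.2993 axis 1.030 score 0.59
```

View pics/AA.png

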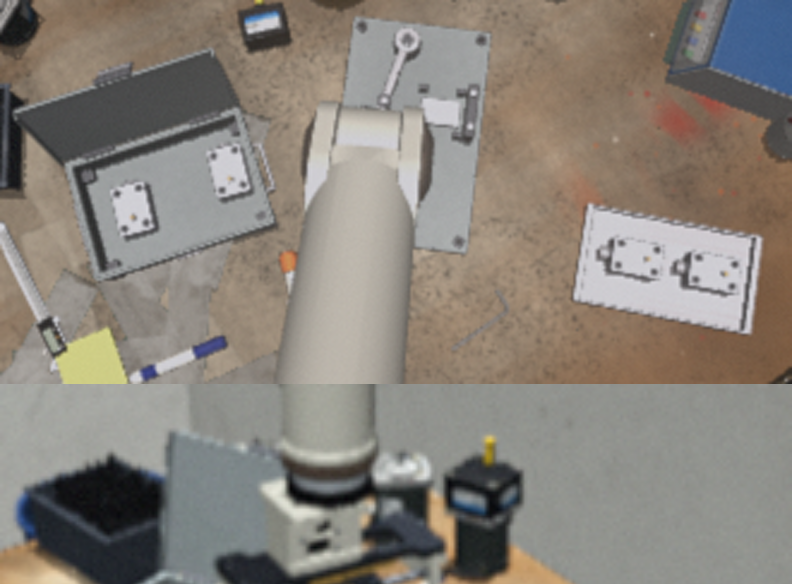

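All four are sorted: two in the case, two in the tray, and the nest is empty (14 views used). Next is the lid, which I'll push from behind, beside the clasp.

play_rows:
  motion: "0 0 0.95 0 0 -2.5 1;0 0 0.95 0 0 -2.5 1;0 0 0.95 0 0 -2.5 1;0 0 0.95 0 0 -2.5 1;0 0 0.95 0 0 -2.5 1;0 0 0.95 0 0 0 1;0 0 0.95 0 0 0 1;0 0 0.95 0 0 0 1"

```text
time_s: 80.32
eef_pos: [0.4405, 0.0345, 0.2933]
eef_rot: [3.141, -0.001, 0.823]
force: [-1.2, 0.1, -1.2]
width: 0.005
```

play_rows:
  motion: "0 0 0.95 0 0 0 1;0 0 0.95 0 0 0 1;0 0 0.95 0 0 0 1;0 0 0.95 0 0 0 1;0 0 0.95 0 0 0 1;0 0 0.1 0 0 0 1;0 0 0 0 0 0 1;0 0 0 0 0 0 1"

```text
time_s: 80.98
eef_pos: [0.4401, 0.0343, 0.2926]
eef_rot: [-3.141, 0.0, 0.406]
force: [-0.6, 0.4, 0.5]
width: 0.002
```

```bash
python3 - <<'E'
from h import *
s=st(); go([.625,.305,.295],.38)
E
```

```text
t 80.98 pos [0.4401 0.0343 0.2926] rot [-3.141  0.     0.406] F [-0.6  0.4  0.5] w 0.002
turn(5deg) [-0.   0.   0.3] shift after turn cm [ 27.21 -18.28  -0.24] before turn [ 27.67 -17.57  -0.24]
```

play_rows:
  motion: "0 0 0.3 0 0 0 1;0 0 0 2.27 -1.52 0 1;0 0 0 2.27 -1.52 0 1;0 0 0 2.27 -1.52 0 1;0 0 0 2.27 -1.52 0 1;0 0 0 2.27 -1.52 0 1;0 0 0 2.27 -1.52 0 1;0 0 0 2.27 -1.52 0 1"

```text
time_s: 81.65
eef_pos: [0.5493, 0.1931, 0.2924]
eef_rot: [-3.142, 0.0, 0.38]
force: [1.2, 0.1, -0.5]
width: 0.006
```

play_rows:
  motion: "0 0 0 2.27 -1.52 0 1;0 0 0 2.27 -1.52 0 1;0 0 0 2.27 -1.52 0 1;0 0 0 2.27 -1.52 0 1;0 0 0 2.27 -1.52 0 1;0 0 0 0 0 0 1;0 0 0 0 0 0 1;0 0 0 0 0 0 1"

```text
time_s: 82.32
eef_pos: [0.626, 0.3033, 0.292]
eef_rot: [3.141, 0.001, 0.378]
force: [-0.5, 0.0, 0.2]
width: 0.004
```

```bash
python3 - <<'E'
from h import *
s=st(); print(s['joints'].round(2)); snap('wrist','B'); go([.625,.305,.178],.38); tips('wrist',['lid_edge','lid_hinge','clasp_hinge','clasp_tip','gearhead_1'])
a=.38;f=np.array([.4465,.3075])
w=s['eef_pos'][:2]-f; print('case xy',w@[np.cos(a),np.sin(a)],w@[-np.sin(a),np.cos(a)])
E
```

```text
t 82.32 pos [0.626  0.3033 0.292 ] rot [3.141e+00 1.000e-03 3.780e-01] F [-0.5  0.   0.2] w 0.004
[-0.73  0.52  0.37  1.36 -0.19  1.29 -1.55]
turn(5deg) [ 0.01  0.01 -0.04] shift after turn cm [-0.02 -0.25 11.45] before turn [-1.000e-02 -2.600e-01  1.145e+01]
lid_edge []
lid_hinge []
clasp_hinge []
clasp_tip [([0.574, 0.361, 0.18], 0.94)]
gearhead_1 [([0.697, 0.225, -0.002], 0.61)]
case xy 0.16511285516989052 -0.07044044920251666
```

View pics/B.png

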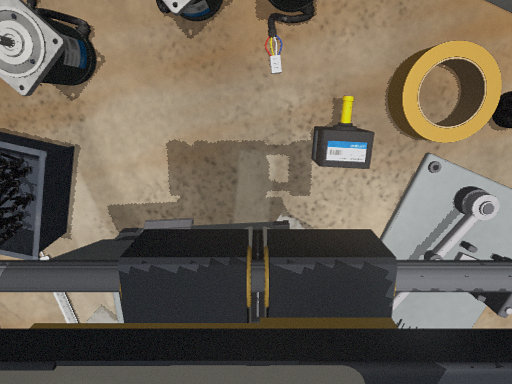

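```bash
python3 - <<'E'
from h import *
s=manip.sense(); K,T=pose('wrist',s)
print(proj([[.553,.352,.214],[.597,.243,.214],[.509,.461,.214],[.574,.361,.178],list(s['eef_pos']),[.61,.297,.2],[.61,.297,.1]],K,T).round(0))
E
```

```text
[[161. 266.]
 [318. 265.]
 [  4. 267.]
 [170. 221.]
 [257. 246.]
 [257. 218.]
 [257. 187.]]
```

play_rows:
  motion: "0 0 0 0 0 2.5 1;0 0 0 0 0 2.5 1;0 0 0 0 0 2.5 1;0 0 0 0 0 2.5 1;0 0 0 0 0 1.3 1;0 0 0 0 0 0 1;0 0 0 -1.5 0 0 1;0 0 0 -1.5 0 0 1"

```text
time_s: 83.28
eef_pos: [0.5993, 0.2932, 0.1809]
eef_rot: [3.141, -0.002, 0.377]
force: [0.5, 0.3, 0.7]
width: 0.002
```

play_rows:
  motion: "0 0 0 -1 0 0 1;0 0 0 -1 0 0 1;0 0 0 -1 0 0 1;0 0 0 0 0 0 1;0 0 0 0 0 0 1"

```text
time_s: 83.7
eef_pos: [0.5713, 0.2826, 0.1816]
eef_rot: [-3.141, -0.003, 0.377]
force: [0.7, -0.3, 0.2]
width: 0.004
```

play_rows:
  motion: "0 0 0 -1 0 0 1;0 0 0 -1 0 0 1;0 0 0 -1 0 0 1;0 0 0 0 0 0 1;0 0 0 0 0 0 1"

```text
time_s: 84.12
eef_pos: [0.5432, 0.2716, 0.1803]
eef_rot: [-3.141, -0.001, 0.377]
force: [-0.2, -0.3, -0.0]
width: 0.003
```

```bash
python3 - <<'E'
from h import *
snap('top','C');tips('top',['lid_edge','clasp_hinge','clasp_tip']); snap('scene','C1'); tips('scene',['lid_edge','clasp_hinge','lid_hinge'])
E
```

```text
lid_edge []
clasp_hinge [([0.564, 0.022, 0.002], 0.35)]
clasp_tip []
lid_edge [([0.497, 0.327, 0.215], 0.6), ([0.792, -0.047, -0.004], 0.43)]
clasp_hinge [([0.496, 0.325, 0.22], 0.56)]
lid_hinge [([0.513, 0.331, 0.059], 0.82)]
```

play_rows:
  motion: "0 0 0 -1 0 0 1;0 0 0 -1 0 0 1;0 0 0 -1 0 0 1;0 0 0 -1 0 0 1;0 0 0 -1 0 0 1;0 0 0 -1 0 0 1;0 0 0 0 0 0 1;0 0 0 0 0 0 1"

```text
time_s: 85.18
eef_pos: [0.4862, 0.249, 0.1799]
eef_rot: [-3.141, 0.0, 0.378]
force: [0.2, 0.5, 0.6]
width: 0.001
```

play_rows:
  motion: "0 0 0 0 0 0 1;0 0 0 0 0 0 1;0 0 0 0 0 0 1;0 0 0 0 0 0 1;0 0 0 0 0 0 1;0 0 0 0 0 0 1;0 0 0 0 0 0 1;0 0 0 0 0 0 1"

```text
time_s: 85.85
eef_pos: [0.4868, 0.249, 0.1796]
eef_rot: [3.142, 0.0, 0.377]
force: [1.0, 0.3, -0.2]
width: 0.003
```

```bash
python3 - <<'E'
from h import *
st(); snap('top','C2');tips('top',['lid_edge','clasp_hinge','clasp_tip']); snap('scene','C3'); tips('scene',['lid_edge','clasp_hinge','clasp_tip','lid_hinge'])
E
```

```text
t 85.85 pos [0.4868 0.249  0.1796] rot [3.142 0.    0.377] F [ 1.   0.3 -0.2] w 0.003
lid_edge [([0.386, 0.273, 0.111], 0.7)]
clasp_hinge []
clasp_tip [([0.452, 0.084, 0.071], 0.54)]
lid_edge [([0.373, 0.274, 0.071], 0.73)]
clasp_hinge [([0.366, 0.267, 0.073], 0.67)]
clasp_tip [([0.406, 0.292, 0.098], 0.53)]
lid_hinge [([0.516, 0.332, 0.063], 0.9)]
```

play_rows:
  motion: "0 0 0 -0.6 -1.7 0 1;0 0 0 -0.6 -1.7 0 1;0 0 0 -0.6 -1.7 0 1;0 0 0 -0.6 -1.8 0 1;0 0 0 0 0 2.5 1;0 0 0 0 0 2.5 1;0 0 0 0 0 2 1;0 0 0 0 0 0 1"

```text
time_s: 86.97
eef_pos: [0.4362, 0.3027, 0.1061]
eef_rot: [3.139, 0.007, 0.378]
force: [-1.3, -0.1, 0.1]
width: 0.006
```

play_rows:
  motion: "0 0 0 0 0 0 1;0 0 0 0 0 0 1;0 0 0 0 0 0 1"

```text
time_s: 87.22
eef_pos: [0.4402, 0.3049, 0.1112]
eef_rot: [-3.141, -0.003, 0.377]
force: [-0.2, 0.7, 0.1]
width: 0.008
```

```bash
python3 - <<'E'
from h import *
s=st(); a=.38;f=np.array([.4465,.3075])
w=s['eef_pos'][:2]-f; print('case xy',w@[np.cos(a),np.sin(a)],w@[-np.sin(a),np.cos(a)])
snap('scene','D'); tips('scene',['lid_edge','clasp_hinge','clasp_tip','lid_hinge']);snap('top','D1'); tips('top',['lid_edge','clasp_hinge','clasp_tip'])
E
```

```text
t 87.22 pos [0.4402 0.3049 0.1112] rot [-3.141e+00 -3.000e-03  3.770e-01] F [-0.2  0.7  0.1] w 0.008
case xy -0.006792516845504219 -3.409959798858005e-05
lid_edge [([0.376, 0.272, 0.061], 0.89), ([0.701, 0.217, -0.002], 0.2)]
clasp_hinge [([0.367, 0.268, 0.065], 0.45)]
clasp_tip [([0.407, 0.289, 0.094], 0.47)]
lid_hinge [([0.519, 0.335, 0.063], 0.61)]
lid_edge [([0.376, 0.266, 0.061], 0.9)]
clasp_hinge [([0.373, 0.268, 0.065], 0.57), ([0.591, -0.03, 0.042], 0.22)]
clasp_tip []
```

play_rows:
  motion: "0 0 0 0 0 1.5 1;0 0 0 0 0 1.2 1;0 0 0 0 0 0 1;0 0 0 -1 0 0 1;0 0 0 -1 0 0 1;0 0 0 -1 0 0 1;0 0 0 -1 0 0 1;0 0 0 -1 0 0 1"

```text
time_s: 88.33
eef_pos: [0.4052, 0.2915, 0.0893]
eef_rot: [-3.137, -0.028, 0.375]
force: [6.2, 3.4, 5.2]
width: 0.004
```

play_rows:
  motion: "0 0 0 -1 0 0 1;0 0 0 -1 0 0 1;0 0 0 -1 0 0 1;0 0 0 -1 0 0 1;0 0 0 -1 0 0 1;0 0 0 0 0 0 1;0 0 0 0 0 0 1;0 0 0 0 0 0 1"

```text
time_s: 89.0
eef_pos: [0.3463, 0.2677, 0.0827]
eef_rot: [-3.142, -0.0, 0.378]
force: [-0.0, 0.1, -0.5]
width: 0.004
```

```bash
python3 - <<'E'
from h import *
s=st(); a=.38;f=np.array([.4465,.3075])
w=s['eef_pos'][:2]-f; print('case xy',w@[np.cos(a),np.sin(a)],w@[-np.sin(a),np.cos(a)])
snap('scene','E'); tips('scene',['lid_edge','clasp_hinge','clasp_tip','lid_hinge']);snap('top','E1'); tips('top',['lid_edge','clasp_hinge','clasp_tip'])
E
```

```text
t 89.0 pos [0.3463 0.2677 0.0827] rot [-3.142 -0.     0.378] F [-0.   0.1 -0.5] w 0.004
case xy -0.10783294173143125 0.0002396436864248586
lid_edge [([0.374, 0.273, 0.061], 0.69)]
clasp_hinge [([0.367, 0.267, 0.061], 0.71)]
clasp_tip [([0.328, 0.258, 0.057], 0.72)]
lid_hinge [([0.514, 0.337, 0.063], 0.72)]
lid_edge [([0.373, 0.267, 0.061], 0.72), ([0.79, -0.047, 0.002], 0.37)]
clasp_hinge [([0.368, 0.27, 0.065], 0.5), ([0.453, 0.084, 0.071], 0.46), ([0.423, -0.339, 0.002], 0.18)]
clasp_tip [([0.34, 0.257, 0.038], 0.57)]
```

play_rows:
  motion: "0 0 0 -0.3 0 1 1;0 0 0 0 0 1 1;0 0 0 0 0 1 1;0 0 0 0 0 1 1;0 0 0 0 0 1 1;0 0 0 0 0 0.3 1;0 0 0 0 0 0 1;0 0 0 0 0 0 1"

```text
time_s: 90.12
eef_pos: [0.3432, 0.2661, 0.0293]
eef_rot: [3.141, 0.001, 0.377]
force: [0.9, -0.8, 0.8]
width: 0.006
```

play_rows:
  motion: "0 0 0 0.3 0 0 1;0 0 0 0.3 0 0 1;0 0 0 0.3 0 0 1;0 0 0 0 0 0 1;0 0 0 0 0 0 1"

```text
time_s: 90.53
eef_pos: [0.3522, 0.27, 0.0299]
eef_rot: [-3.141, -0.001, 0.377]
force: [-0.4, -0.6, -0.6]
width: 0.003
```

play_rows:
  motion: "0 0 0 0.3 0 0 1;0 0 0 0.2 0 0 1;0 0 0 0 0 0 1;0 0 0 0 0 0 1"

```text
time_s: 90.87
eef_pos: [0.3537, 0.2704, 0.0292]
eef_rot: [3.141, 0.005, 0.378]
force: [-6.1, -1.2, 4.3]
width: 0.007
```

play_rows:
  motion: "0 0 0 0.2 0 0 1;0 0 0 0.1 0 0 1;0 0 0 0 0 0 1;0 0 0 0 0 0 1"

```text
time_s: 91.2
eef_pos: [0.3537, 0.2704, 0.0288]
eef_rot: [3.141, 0.011, 0.379]
force: [-10.7, -3.8, 9.6]
width: 0.003
```

play_rows:
  motion: "0 0 0 -1 0 0 1;0 0 0 -1 0 0 1;0 0 0 0 0 -3 1;0 0 0 0 0 -3 1;0 0 0 0 0 -3 1;0 0 0 0 0 -3 1;0 0 0 0 0 -3 1;0 0 0 0 0 -3 1"

```text
time_s: 91.87
eef_pos: [0.3402, 0.2649, 0.2112]
eef_rot: [-3.141, -0.001, 0.377]
force: [0.6, 1.0, -0.5]
width: 0.005
```

play_rows:
  motion: "0 0 0 0 2.5 0 1;0 0 0 0 2.5 0 1;0 0 0 0.5 2.5 0 1;0 0 0 0.5 2.5 0 1;0 0 0 0.5 2.5 0 1;0 0 0 0.5 2.5 0 1;0 0 0 0.5 2.5 0 1;0 0 0 0.5 2.5 0 1"

```text
time_s: 92.53
eef_pos: [0.4424, 0.0893, 0.2097]
eef_rot: [-3.141, -0.001, 0.377]
force: [0.5, 0.5, 0.8]
width: 0.006
```

play_rows:
  motion: "0 0 0 0 0 0 1;0 0 0 0 0 0 1;0 0 0 0 0 0 1"

```text
time_s: 92.78
eef_pos: [0.4415, 0.0908, 0.2094]
eef_rot: [-3.141, 0.0, 0.377]
force: [-1.0, 0.4, -0.3]
width: 0.005
```

```bash
python3 - <<'E'
from h import *
s=st(); a=snap('scene','F'); tips('scene',['lid_edge','clasp_hinge','clasp_tip','lever_post']);im=snap('top','F1'); tips('top',['clasp_hinge','clasp_tip','lever_post','gearhead_1','bush_1'])
w=snap('wrist'); tips('wrist',['clasp_tip','clasp_hinge'])
cv2.imwrite('pics/FF.png',np.vstack([np.hstack([cv2.resize(im[150:310,85:415,::-1],(500,242)),cv2.resize(a[110:250,130:290,::-1],(290,242))]),np.hstack([w[:,:,::-1][:340],np.zeros((340,278,3),np.uint8)])]))
E
```

```text
t 92.78 pos [0.4415 0.0908 0.2094] rot [-3.141  0.     0.377] F [-1.   0.4 -0.3] w 0.005
lid_edge [([0.375, 0.273, 0.06], 0.69)]
clasp_hinge [([0.367, 0.267, 0.062], 0.6)]
clasp_tip [([0.368, 0.272, 0.019], 0.72), ([0.593, -0.025, 0.042], 0.72), ([0.429, -0.296, 0.023], 0.55)]
lever_post [([0.458, 0.082, 0.072], 0.84)]
clasp_hinge [([0.372, 0.272, 0.067], 0.42)]
clasp_tip [([0.372, 0.27, 0.018], 0.63), ([0.515, 0.336, 0.061], 0.29)]
lever_post [([0.806, 0.032, -0.0], 0.47), ([0.372, 0.267, 0.019], 0.24)]
gearhead_1 [([0.7, 0.222, 0.001], 0.94), ([0.79, -0.048, 0.005], 0.67)]
bush_1 [([0.804, 0.034, -0.0], 0.72), ([0.518, 0.335, 0.061], 0.4)]
clasp_tip [([0.368, 0.266, 0.021], 0.67)]
clasp_hinge [([0.368, 0.266, 0.064], 0.79)]
```

View pics/FF.png

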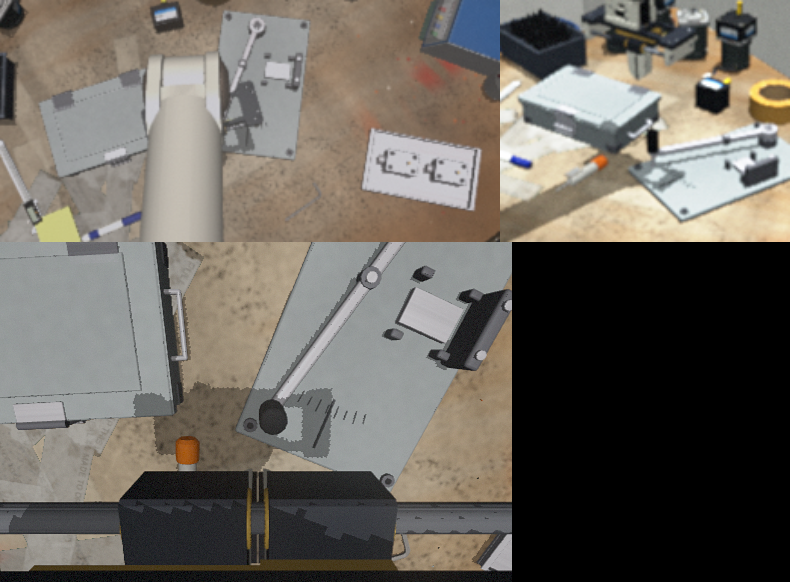

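```bash
python3 -c "
from h import *
st(); print(manip.hand_in())"
```

```text
t 93.48 pos [0.4421 0.0904 0.2096] rot [-3.142 -0.     0.377] F [1.4 0.6 0.5] w 0.005
the job is handed in; nothing more can be done
None
```

All four cylinders are tested and sorted, the lid is shut, the clasp is down, and the job was handed in at 93 s. `hand_in` gave no verdict.

**Test results**
- Two cylinders went firm at about 0.32 rad, past the long line, with 13–14 N at the post. They are sound and lie in the case.
- Two went firm at about 0.23 rad, short of the line, with 13 N at the post. They bind and lie in the tray.

**Last checks**
- **Lid:** shut, with its edge at about 0.06 m.
- **Clasp:** its tip is straight below its hinge at about 0.019 m, after I pressed it home with about 11 N. That puts it within 0.12 rad of closed only as closely as the networks measure (about 4 mm).
- **Tester:** the nest is empty and the lever is back at rest.
- **Tray and bystanders:** both binding cylinders show in the tray, and gearhead_1, gearhead_2 and bush_1 are where they started.
- **Arm:** clear of everything.

**What disagreed**
- The first sound cylinder moved about 3 cm inside the case after I set it down, to roughly y = −0.081 m. That is inside the 0.093 m limit, so I left it there. I could not check it again once the lid was shut.
- The last automatic fits of the two blocks in the tray were poor (white on white). For those I relied on the pictures and the release positions.

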